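# Snap the test load onto the jig's angled port and hold it

## Task

First swing the ring-light magnifier on its arm well clear of the test jig, then pick up the push-on test load (the piece with the round flange below and the square grip above), press it squarely, flange first, over the jig's tilted brass nipple until it snaps and the spring sleeve under it is pushed fully home, and keep it pressed down there: the program finishes while the gripper is still holding the load against the spring. Leave the bottle, the short adapter and the wire spool standing where they are.

Things in the scene. Friction and masses are not known exactly. Their poses are not given: they have to be found in the camera images.
- lamp_arm (a joint): swing arm of the magnifier, a hinge with a vertical axis, rad; about 0 when the ring head hangs over the jig; counter-clockwise from above is positive, so a negative turn takes the head to the robot's left (+y); range -1.5 to 1.5; stiff hinge (about 1 N at the handle), stays where it is left
- lamp_head (a point): centre of the magnifier's ring head: a flat white ring 124 mm across and 22 mm thick with a lens; x points level from the handle through this centre to the vertical hinge axis, which is 240 mm from this centre, on a 20 mm post beyond the jig; its underside 210 mm and its top 232 mm above the work surface. It is clear of the jig when this centre is more than 160 mm, seen from above, from the nipple's tip. There is free room on the robot's left
- lamp_handle (a point): upright round black handle of the magnifier, 16 mm in diameter, on the ring's rim on the side away from the hinge, 310 mm from the hinge axis; this point lies 26 mm below its top (top 278 mm above the work surface), the free post reaches 26 mm below this point
- load_grip (a point): the push-on test load, loose, standing upright with its open mouth down, about 130 to 210 g, metal: a round flange 34 mm across at the foot (4 mm tall), a round barrel 31 mm across up to 30 mm, then a square grip 26 x 26 mm from 30 to 74 mm height, to be pinched across two flats. This point is the centre of the square grip, 52 mm above the mouth; z points up out of the grip along the load's axis, x and y are square to the flats
- load_mouth (a point): centre of the load's mouth (its underside); axes as for load_grip. The mouth hole is 16.6 mm across, the socket behind it 31 mm deep. Any turn about the load's own axis fits
- load: the same load; origin at the mouth's centre, as load_mouth
- port_tip (a point): tip of the jig's brass nipple: a round post 14 mm in diameter with a round end, with four small spring balls round it 15.7 mm below the tip; z points outwards along the nipple's axis, which leans 0.45 rad from vertical, roughly towards the robot. The jig is a grey 150 x 130 x 50 mm box fixed to the table with a green board on top and the nipple on a 46 mm dark round socket
- port_seat (a point): on the nipple's axis 18 mm below its tip: the top face of the spring sleeve at rest; z outwards along the axis. The load's mouth meets the balls about 5 mm before this point, meets the sleeve here and is home when it has gone 7 mm beyond it (5 mm at least)
- sleeve (a joint): steel sleeve (disc 36 mm across, 8 mm thick) round the foot of the nipple, pushed down along the nipple's axis by the load's flange: 0 at rest, 0.007 m fully home. Its spring pushes back with about 4 N at first and 9 N when home; the balls ahead of it need a push of about 7 N, which falls off and turns to a slight pull as they snap in; the snap is past at 0.005 m. Push on to the stop (about 9 N, up to 20 N does no harm): if let go, the spring lifts the load again
- bottle_mid (a point): bystander: white dropper bottle with a pointed tip, 34 mm across, 82 mm tall; point 40 mm above its foot
- adapter_mid (a point): bystander: short round metal adapter, 32 mm across, 38 mm tall; point half-way up
- spool: bystander: wire spool standing flat on the robot's left, 56 mm across, 38 mm tall; origin at its underside
Mind the look-alikes: they are no part of the job. What is shaped like the load but black or blue is not meant.

How it is judged:
On the way, in this order (a step that is already met when the one before it is completed fails the run):
1. the magnifier is swung clear of the jig (horizontal distance between lamp_head and port_tip above 0.16 m), for 0.2 s.
2. the load is lifted in the gripper (height (world z) of load_mouth above 0.03 m and contact force between the fingers and load above 1 N), for 0.2 s.
3. the load has snapped squarely onto the nipple and pushed the sleeve home (value of joint sleeve above 0.005 m and angle between the z axis of load_mouth and the z axis of port_seat, either way round below 0.1 rad and x of load_mouth in the frame of port_seat between -0.003 and 0.003 m and y of load_mouth in the frame of port_seat between -0.003 and 0.003 m and z of load_mouth in the frame of port_seat below -0.0045 m and contact force between the fingers and load above 2 N), for 0.3 s.
At the end, for the whole second after the job is handed in: The magnifier's head is more than 160 mm (seen from above) from the nipple's tip; the load sits on the nipple within 3 mm of its axis and 0.1 rad of square, the sleeve is pushed down more than 5 mm, the load presses on it with more than 4 N and the gripper's fingers still hold the load (all of step 3 and contact force between load and sleeve above 4 N and horizontal distance between lamp_head and port_tip above 0.16 m); the arm keeps its last pose, push and grip.
It fails at once if a bystander is knocked over or pushed more than 40 mm (distance of any of bottle_mid, adapter_mid, spool from where it was at the start of the episode above 0.04 m or angle between any of bottle_mid, adapter_mid, spool's own z axis and vertical above 0.5 rad).
It also fails if it takes over 56 s, if anything falls off the work surface, if the arm or the gripper's body presses on something with over 40 N, if the wrist force passes 120 N, or if a joint passes its speed limit or range.

## Robot

A 6-joint arm with a two-finger parallel gripper is mounted at the origin on the work surface. World frame = base frame: x ahead of the robot, y to its left, z up, the work surface at z = 0. Lengths are in m, angles in rad, forces in N, time in s.
With the tool pointing down it reaches from about 0.275 to 0.85 m from the base axis. Payload 19 kg.
Tool frame: the origin (TCP) lies between the finger pads; the fingertips stand 25 mm ahead of it and the grasp point (between the pads) lies 6 mm ahead of it; z points along the fingers, x is the direction in which the jaws open and shut, and the axes are right-handed (so a half turn about z gives the same grasp; the last joint's range is limited). The gripper opens to 85 mm and grips with 20 to 120 N. Pads are 22 mm wide; open, the fingers measure 114 mm over their backs; the gripper's body (76 mm by 85 mm) begins 54 mm behind the grasp point. The pads swing forward as they close: fully open they stand 13 mm farther back than shut.
Start: joints at [1.058, 0.15, 1.437, -0, 1.554, -0.134], TCP at [0.213, 0.534, 0.256] pointing down, gripper open.
Joint ranges: [-2.8, 2.8], [-0.68, 2.1], [0.12, 2.68], [-1.39, 4.53], [0.16, 2.79], [-2.81, 2.81]. Speed limits (rad/s): [1.89, 1.89, 2.22, 3.01, 3.01, 3.01].

## Interface

Orientations are given as a unit quaternion [w, x, y, z].
In Python, from bench import bot gives the robot as it stands.
- The arm moves only by the tool drive_tool, never from a script. Its argument "plan" is a list of rows, each an object with "delta_pos": the shift along the tool's x, y, z in cm, a list of three; "spin": the turn about the tool's z in rad; "hand": the gripper's target within -1 to 1 (fully open at 1, half-way at 0, shut at -1). In form: [{"delta_pos": [dx, dy, dz], "spin": spin, "hand": hand}, ...]. A call has 1 to 10 rows; each row is the pose to reach, as a shift and turn from the pose commanded when the call began, along the tool's axes at that moment; what a row does not reach only later rows make up. A row lasts 1/12 s, in which the tool goes at most 41.7 mm and 7.16 degrees, less where a joint would pass 70% of its speed; a pose out of reach is approached as far as the arm can. A call with a gripper value outside its range is refused whole. The fingers move at their own pace and stop on an object; "newtons" is the grip in N (left out, the last holds). Time passes only in rows, so rows that repeat a pose let the fingers close. It gives the time, the measured TCP pose, the force and the opening at its end, in the units of the state.
- bot.state(): the state, without advancing time (a new reading comes with each control period).
- bot.grab_frame(name): name is "scene" or "top" or "wrist"; returns the picture (420x560x3 uint8, blue, green, red); there is no depth.
- bot.camera_params(name): a dict with "K" (3x3 intrinsics, pixels), "extrinsics" (4x4, takes a point from camera to world coordinates). Camera axes: x right, y down, z forward; pixel columns grow to the right and rows downward; lengths in m; the calibration is good to about 2 mm. A picture is of the moment at which its call begins: read the wrist's pose just before it. camera_params takes no time and is no camera call; for the wrist camera it gives the pose at the moment of the call.
- bot.close_job(): hands the job in, once; it reports no verdict.
Trained networks look in the newest picture that a camera, given by its name, has taken for a name from the list of things; names that differ only in an ending like _2 or _b are one class to them, and where a whole thing is asked for, a point or a joint stands for the part that bears it (a point fixed in the world has none). Each returns a list of dicts, best first, with "score" (0 to 1); they miss things now and then, are a little off and sometimes report something else, mostly with a low value. They report only what shows in the picture. A call takes as long as a camera call. They do not tell look-alikes from the thing itself.
- bot.recognise(camera, name): "bbox" ([left, top, right, bottom] in pixels, round what is visible of it).
- bot.trace(camera, name): "mask" (420x560 bool, what is visible of it) and "bbox" ([left, top, right, bottom] in pixels, round what is visible of it).
- bot.landmark_of(camera, name): "position" ([column, row] in pixels: a listed point, or the origin of a listed thing).
The state is a dict: "time": time; "joint_pos": joint angles; "qvel": joint speeds; "joint_efforts": joint torques, N m; "tcp_pos": TCP position; "ee_rot": TCP orientation; "contact_force": force on the tool from outside, world axes, zero at the start; "wrist_torque": the same for the moment, N m; "grip_width": finger opening in m.
Only numpy, scipy, OpenCV 4.12 (cv2) and the standard library are available. Lean on these libraries where they do the work, as an engineer would, in place of code of your own. Each camera call takes 0.05 s, during which the arm holds its last target.

## Working session

There is one attempt and no reset: what is moved stays moved. The work goes in short steps, Python scripts to look and compute and a tool call to move; the robot and the scene stay as the last step left them, time stands still between calls to the robot, and variables do not carry over. Pictures are saved under pics/ and viewed, and the job is handed in when it is done.

Besides the shell and the picture viewer there is one more tool, called after "Call:" as name(argument=value, ...), one argument or row to a line, values as JSON. drive_tool: Moves the arm, as the interface text tells. Its arguments: {"type":"object","properties":{"plan":{"type":"array","items":{"type":"object","properties":{"delta_pos":{"type":"array","items":{"type":"number"}},"spin":{"type":"number"},"hand":{"type":"number"}}}},"newtons":{"type":"number"}},"required":["plan"]}

```bash
ls; mkdir -p pics
cat > h.py <<'E'
import numpy as np, cv2, json
from bench import bot
def cam(n):
    p=bot.camera_params(n); return np.array(p["K"]),np.array(p["extrinsics"])
def proj(n,P,c=None):
    K,E=c or cam(n); p=np.linalg.inv(E)@np.r_[P,1]; q=K@p[:3]; return q[:2]/q[2]
def ray(n,uv,c=None):
    K,E=c or cam(n); d=E[:3,:3]@np.linalg.inv(K)@np.r_[uv,1]; return E[:3,3],d/np.linalg.norm(d)
def atz(n,uv,z,c=None):
    o,d=ray(n,uv,c); return o+d*(z-o[2])/d[2]
def tri(obs):
    A=np.zeros((3,3));b=np.zeros(3)
    for o,d in obs:
        M=np.eye(3)-np.outer(d,d);A+=M;b+=M@o
    x=np.linalg.solve(A,b); return x,[np.linalg.norm((np.eye(3)-np.outer(d,d))@(x-o)) for o,d in obs]
E
python3 - <<'E'
from h import *
np.set_printoptions(precision=4,suppress=True)
for n in ["scene","top","wrist"]:
    im=bot.grab_frame(n); cv2.imwrite(f"pics/a_{n}.png",im)
    K,E=cam(n); print(n,K[0,0],E[:3,3],E[:3,2])
    for t in ["lamp_head","lamp_handle","load_grip","load_mouth","port_tip","port_seat","bottle_mid","adapter_mid","spool"]:
        r=bot.landmark_of(n,t); print(t,[(np.round(x["position"],1).tolist(),round(x["score"],2)) for x in r])
print(bot.state())
E
```

```text
pics
scene 450.8422162248108 [ 1.0821 -0.7263  0.837 ] [-0.4569  0.6747 -0.5798]
lamp_head [([282.2, 180.5], 0.97), ([267.5, 156.2], 0.23)]
lamp_handle [([266.6, 157.2], 0.56)]
load_grip [([161.5, 292.8], 0.71), ([131.5, 284.9], 0.71), ([195.2, 293.2], 0.67)]
load_mouth [([167.4, 304.0], 0.79), ([141.3, 301.0], 0.74), ([196.5, 307.6], 0.56)]
port_tip [([275.2, 213.5], 0.89)]
port_seat [([273.2, 216.5], 0.66), ([277.4, 222.0], 0.53)]
bottle_mid [([174.6, 329.2], 0.87)]
adapter_mid [([226.7, 335.2], 0.78)]
spool [([354.8, 190.8], 0.81)]
top 409.0506985635621 [0.4999 0.0416 1.294 ] [ 0.0664  0.0246 -0.9975]
lamp_head [([280.8, 225.3], 0.96)]
lamp_handle [([268.2, 251.3], 0.77)]
load_grip [([399.6, 296.2], 0.56), ([391.5, 274.7], 0.46)]
load_mouth [([375.1, 248.9], 0.67), ([386.8, 268.1], 0.54), ([398.4, 293.3], 0.51)]
port_tip []
port_seat []
bottle_mid [([407.3, 242.2], 0.58)]
adapter_mid [([389.2, 205.2], 0.52)]
spool [([168.8, 213.3], 0.68)]
wrist 377.12776414729757 [0.1403 0.564  0.3734] [ 0.2852 -0.1131 -0.9518]
lamp_head []
lamp_handle []
load_grip []
load_mouth []
port_tip []
port_seat []
bottle_mid []
adapter_mid []
spool []
{'time': 1.5, 'joint_pos': array([ 1.058 ,  0.1505,  1.4374,  0.    ,  1.5538, -0.134 ]), 'qvel': array([ 0.0003,  0.0003,  0.0005, -0.0017, -0.0004, -0.0012]), 'joint_efforts': array([ -0.0037, -71.2808, -57.1043,  -0.0005,   0.0012,  -0.    ]), 'tcp_pos': array([0.2126, 0.5342, 0.2563]), 'ee_rot': array([ 0.    ,  0.8276,  0.5613, -0.    ]), 'contact_force': array([-0.0909, -0.603 , -0.4073]), 'wrist_torque': array([-0.0441, -0.0046,  0.0109]), 'grip_width': 0.08554452192162836}
```

View pics/a_scene.png

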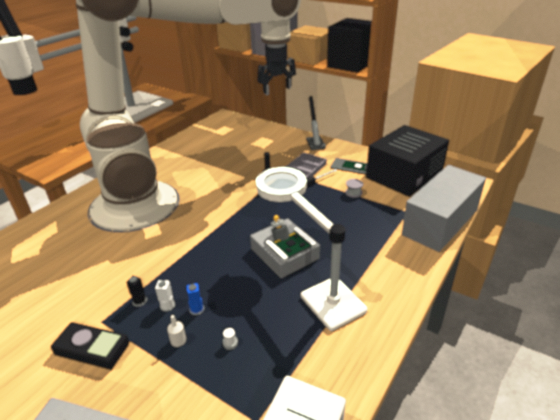

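View pics/a_top.png

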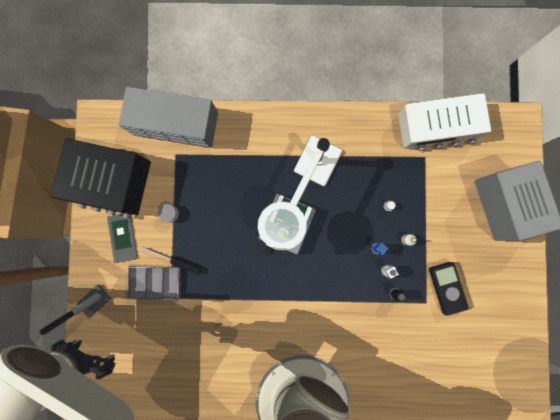

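View pics/a_wrist.png

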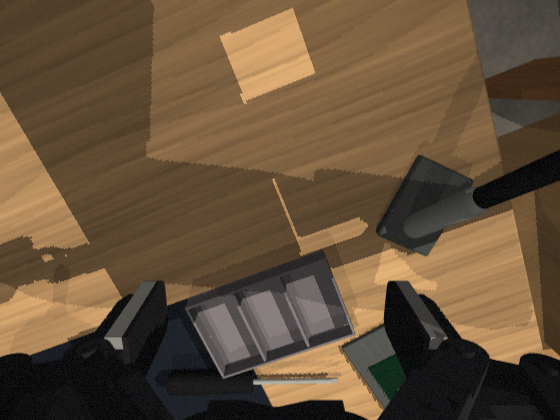

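The load look-alikes are black (scene 137,291), white/metal (165,295) and blue (195,298). The metal one fits the description. Next I'll localise everything and enlarge a crop to confirm.

Run:
```python
from h import *
np.set_printoptions(precision=4,suppress=True)
S=cam("scene");T=cam("top")
def both(name,s,t):
    x,r=tri([ray("scene",s,S),ray("top",t,T)]); print(name,x,np.round(r,4))
both("head",[282.2,180.5],[280.8,225.3]); print(atz("scene",[282.2,180.5],.221,S),atz("top",[280.8,225.3],.221,T))
both("handle",[266.6,157.2],[268.2,251.3]); print(atz("scene",[266.6,157.2],.252,S),atz("top",[268.2,251.3],.252,T))
both("mouth",[167.4,304],[386.8,268.1]); print("mouth",atz("scene",[167.4,304],0,S),atz("top",[386.8,268.1],0,T))
both("grip",[161.5,292.8],[391.5,274.7]); print("grip",atz("scene",[161.5,292.8],.052,S),atz("top",[391.5,274.7],.052,T))
for n,s,t,z in [("bottle",[174.6,329.2],[407.3,242.2],.04),("adapter",[226.7,335.2],[389.2,205.2],.019),("spool",[354.8,190.8],[168.8,213.3],0)]:
    print(n,atz("scene",s,z,S),atz("top",t,z,T))
print("post top",atz("top",[323,144],.24,T))
a=cv2.imread("pics/a_scene.png");b=cv2.imread("pics/a_top.png")
c=np.hstack([cv2.resize(a[260:360,110:250],None,fx=2.8,fy=2.8,interpolation=3),cv2.resize(b[190:310,340:440],None,fx=2.333,fy=2.333,interpolation=3)])
cv2.imwrite("pics/a_crop.png",c)
cv2.imwrite("pics/a_crop2.png",cv2.resize(a[140:340,210:380],None,fx=3,fy=3,interpolation=3))
```

```text
head [0.5354 0.0706 0.2261] [0.0012 0.0012]
[0.5317 0.078  0.221 ] [0.5346 0.0701 0.221 ]
handle [0.4682 0.1004 0.2597] [0.0011 0.0011]
[0.4609 0.1121 0.252 ] [0.4671 0.1002 0.252 ]
mouth [ 0.4118 -0.2573  0.0062] [0.0021 0.0021]
mouth [ 0.4049 -0.255  -0.    ] [ 0.4129 -0.2573  0.    ]
grip [ 0.3975 -0.2606  0.0403] [0.0021 0.0021]
grip [ 0.4094 -0.2663  0.052 ] [ 0.397  -0.2592  0.052 ]
bottle [ 0.5045 -0.3223  0.04  ] [ 0.4947 -0.3101  0.04  ]
adapter [ 0.6007 -0.2615  0.019 ] [ 0.6085 -0.2607  0.019 ]
spool [0.577 0.438 0.   ] [0.5749 0.434  0.    ]
post top [ 0.7474 -0.0372  0.24  ]
```

View pics/a_crop.png

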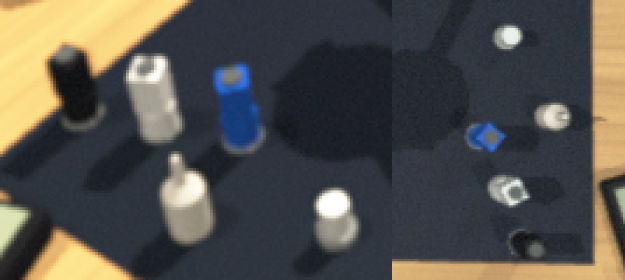

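View pics/a_crop2.png

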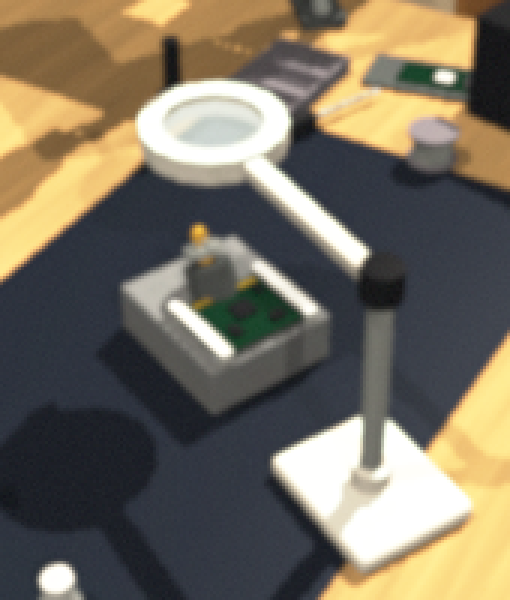

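```bash
cat >> h.py <<'E'
from scipy.spatial.transform import Rotation as Rn
def Rt():
    s=bot.state(); q=np.array(s["ee_rot"]); return s,Rn.from_quat(np.r_[q[1:],q[0]]).as_matrix()
def need(P,xang=None):
    s,R=Rt(); d=R.T@(np.array(P)-s["tcp_pos"])*100
    a=np.arctan2(R[1,0],R[0,0]); sp=None
    if xang is not None:
        sp=-(xang-a); sp=(sp+np.pi/2)%np.pi-np.pi/2
    print("t",s["time"],"tcp",s["tcp_pos"],"xang",a,"j6",s["joint_pos"][5],"need cm",np.round(d,2),"spin",sp); return d,sp
E
python3 - <<'E'
from h import *
np.set_printoptions(precision=4,suppress=True)
need([.468,.101,.34],1.147); need([.468,.101,.267],1.147)
E
```

```text
t 1.5 tcp [0.2126 0.5342 0.2563] xang 1.1920272159744434 j6 -0.13401489709181552 need cm [-30.81  39.75  -8.37] spin 0.04502721597444337
t 1.5 tcp [0.2126 0.5342 0.2563] xang 1.1920272159744434 j6 -0.13401489709181552 need cm [-30.81  39.75  -1.07] spin 0.04502721597444337
```

Call:
drive_tool(
  plan=[
    {"delta_pos": [0,0,-4],"spin": 0,"hand": 1},
    {"delta_pos": [-2,3,-8],"spin": 0.04,"hand": 1},
    {"delta_pos": [-31,40,-8.4],"spin": 0.04,"hand": 1},
    {"delta_pos": [-31,40,-8.4],"spin": 0.04,"hand": 1},
    {"delta_pos": [-31,40,-8.4],"spin": 0.04,"hand": 1},
    {"delta_pos": [-31,40,-8.4],"spin": 0.04,"hand": 1},
    {"delta_pos": [-31,40,-8.4],"spin": 0.04,"hand": 1},
    {"delta_pos": [-31,40,-8.4],"spin": 0.04,"hand": 1},
    {"delta_pos": [-31,40,-8.4],"spin": 0.04,"hand": 1},
    {"delta_pos": [-31,40,-8.4],"spin": 0.04,"hand": 1},
  ],
)

```text
time: 2.33
tcp_pos: [0.3969, 0.2216, 0.3367]
ee_rot: [0.0, 0.839, 0.545, 0.0]
contact_force: [1.0, 0.5, -0.5]
grip_width: 0.0854
```

Run:
```python
from h import *
np.set_printoptions(precision=4,suppress=True)
need([.468,.101,.34],1.147)
im=bot.grab_frame("wrist"); cv2.imwrite("pics/b_w.png",im)
for n in["lamp_handle","lamp_head"]: 
  for r in bot.landmark_of("wrist",n): print(n,r["position"],r["score"],atz("wrist",r["position"],.252 if n=="lamp_handle" else .221))
```

```text
t 2.3333 tcp [0.3969 0.2216 0.3367] xang 1.1522374095334769 j6 -0.8127440419738373 need cm [-8.13 11.4  -0.33] spin 0.0052374095334768445
lamp_handle [152.5, 398.1] 0.89 [0.4732 0.0961 0.252 ]
```

View pics/b_w.png

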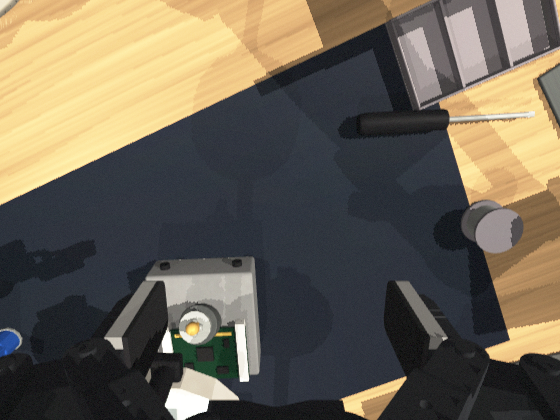

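The wrist view shows the jig with the brass nipple at (193,328) and the lamp handle at about (155,390). Moving over the handle now.

Call:
drive_tool(
  plan=[
    {"delta_pos": [-4.2,5.8,-0.3],"spin": 0.0,"hand": 1},
    {"delta_pos": [-8.2,11.7,-0.3],"spin": 0.0,"hand": 1},
    {"delta_pos": [-8.2,11.7,-0.3],"spin": 0.0,"hand": 1},
    {"delta_pos": [-8.2,11.7,-0.3],"spin": 0.0,"hand": 1},
    {"delta_pos": [-8.2,11.7,-0.3],"spin": 0.0,"hand": 1},
    {"delta_pos": [-8.2,11.7,1],"spin": 0.0,"hand": 1},
  ],
)

```text
time: 2.98
tcp_pos: [0.4707, 0.1013, 0.3279]
ee_rot: [0.0, 0.839, 0.544, 0.001]
contact_force: [1.0, 0.6, 0.9]
grip_width: 0.0854
```

Run:
```python
from h import *
np.set_printoptions(precision=4,suppress=True)
need([.471,.099,.267],1.147)
for c in ["scene","top"]:
  im=bot.grab_frame(c); cv2.imwrite(f"pics/c_{c}.png",cv2.resize(im[60:260,180:400],None,fx=2.7,fy=2.7) if c=="scene" else im[140:300,180:380])
```

```text
t 2.9833 tcp [0.4707 0.1013 0.3279] xang 1.1511357693092612 j6 -1.0995808438382777 need cm [-0.2   0.1   6.09] spin 0.004135769309261184
```

View pics/c_scene.png

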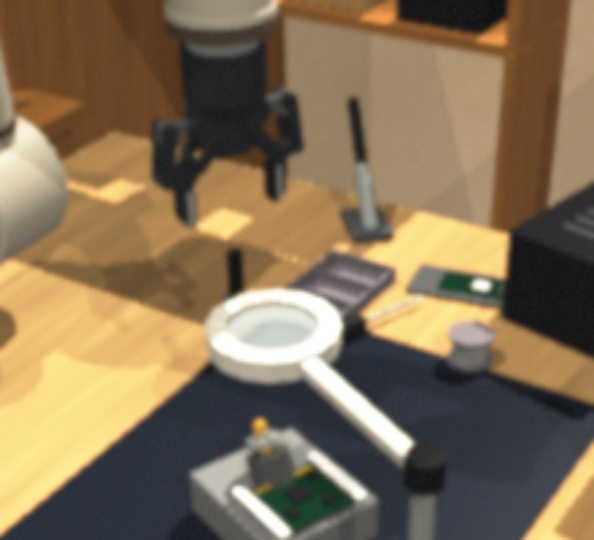

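The handle at (235,270) is right below the open jaws. I'll go down and close.

Call:
drive_tool(
  plan=[
    {"delta_pos": [-0.2,0.0,3],"spin": 0.0,"hand": 1},
    {"delta_pos": [-0.2,0.0,6.0],"spin": 0.0,"hand": 0.5},
    {"delta_pos": [-0.2,0.0,6.0],"spin": 0.0,"hand": 0},
    {"delta_pos": [-0.2,0.0,6.0],"spin": 0.0,"hand": -1},
    {"delta_pos": [-0.2,0.0,6.0],"spin": 0.0,"hand": -1},
    {"delta_pos": [-0.2,0.0,6.0],"spin": 0.0,"hand": -1},
    {"delta_pos": [-0.2,0.0,6.0],"spin": 0.0,"hand": -1},
    {"delta_pos": [-0.2,0.0,6.0],"spin": 0.0,"hand": -1},
  ],
  newtons=20,
)

```text
time: 3.75
tcp_pos: [0.4697, 0.0994, 0.2681]
ee_rot: [0.001, 0.839, 0.545, 0.001]
contact_force: [-2.2, 1.3, 8.4]
grip_width: 0.0154
```

Run:
```python
from h import *
np.set_printoptions(precision=4,suppress=True)
s,R=Rt(); p=s["tcp_pos"]; h=np.array([.754,-.030]); v=p[:2]-h; print(s["grip_width"],s["contact_force"],np.linalg.norm(v),np.arctan2(v[1],v[0]))
for a in np.arange(.09,.95,.09):
    q=h+np.array([[np.cos(a),np.sin(a)],[-np.sin(a),np.cos(a)]])@v
    print(round(a,2),np.round(R.T@(np.r_[q,p[2]]-p)*100,2))
im=bot.grab_frame("wrist"); cv2.imwrite("pics/d_w.png",im)
```

```text
0.015404020442193887 [-2.2245  1.2835  8.4351] 0.31239553056968755 2.7143332275004535
0.09 [2.81 0.15 0.  ]
0.18 [5.59 0.55 0.01]
0.27 [8.32 1.2  0.01]
0.36 [10.99  2.1   0.02]
0.45 [13.56  3.23  0.02]
0.54 [16.02  4.58  0.03]
0.63 [18.35  6.16  0.04]
0.72 [20.53  7.93  0.04]
0.81 [22.54  9.9   0.05]
0.9 [24.37 12.03  0.06]
```

View pics/d_w.png

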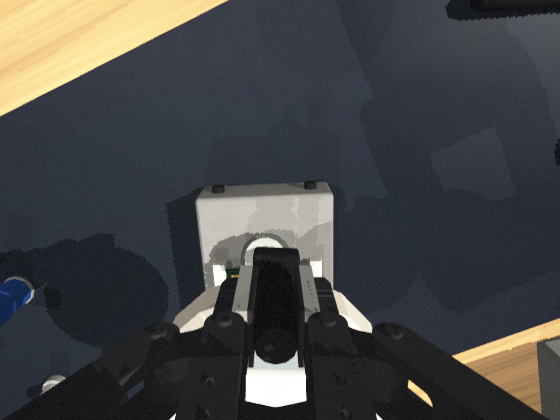

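The handle is held between the pads (15.4 mm). I'll swing it along the arc towards +y.

Call:
drive_tool(
  plan=[
    {"delta_pos": [2.8,0.15,-0.2],"spin": 0.09,"hand": -1},
    {"delta_pos": [5.6,0.55,-0.2],"spin": 0.18,"hand": -1},
    {"delta_pos": [8.3,1.2,-0.2],"spin": 0.27,"hand": -1},
    {"delta_pos": [11,2.1,-0.2],"spin": 0.36,"hand": -1},
    {"delta_pos": [13.6,3.2,-0.2],"spin": 0.45,"hand": -1},
    {"delta_pos": [16,4.6,-0.2],"spin": 0.54,"hand": -1},
    {"delta_pos": [18.4,6.2,-0.2],"spin": 0.63,"hand": -1},
    {"delta_pos": [20.5,7.9,-0.2],"spin": 0.72,"hand": -1},
    {"delta_pos": [22.5,9.9,-0.2],"spin": 0.81,"hand": -1},
    {"delta_pos": [24.4,12,-0.2],"spin": 0.9,"hand": -1},
  ],
)

```text
time: 4.63
tcp_pos: [0.68, 0.2715, 0.2689]
ee_rot: [0.002, 0.992, 0.122, 0.0]
contact_force: [5.3, -22.7, 4.5]
grip_width: 0.0148
```

Run:
```python
from h import *
np.set_printoptions(precision=4,suppress=True)
s,R=Rt(); p=s["tcp_pos"]; h=np.array([.754,-.030]); v=p[:2]-h; print(s["time"],s["grip_width"],s["contact_force"],np.linalg.norm(v),np.arctan2(v[1],v[0]))
for c in ["scene","top"]:
  im=bot.grab_frame(c); cv2.imwrite(f"pics/e_{c}.png",im)
```

```text
4.6333 0.014817526627105454 [  5.3305 -22.6636   4.4876] 0.3104826847254926 1.8113106637563035
```

View pics/e_scene.png

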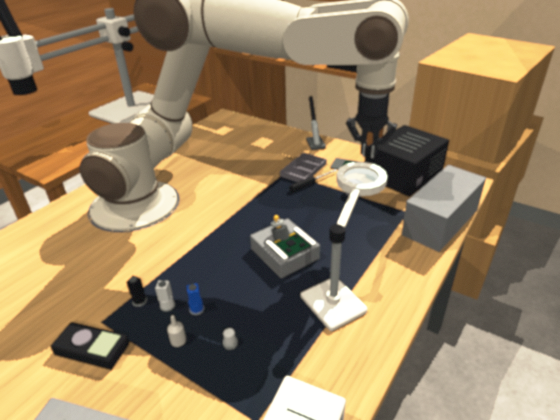

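The magnifier has swung to scene (360,178), clear of the jig. Now I'll release it and rise.

Call:
drive_tool(
  plan=[
    {"delta_pos": [0,0,0],"spin": 0,"hand": 0},
    {"delta_pos": [0,0,0],"spin": 0,"hand": 0.3},
    {"delta_pos": [0,0,0],"spin": 0,"hand": 0.3},
    {"delta_pos": [0,0,0],"spin": 0,"hand": 0.3},
    {"delta_pos": [0,0,-4],"spin": 0,"hand": 0.3},
    {"delta_pos": [0,0,-8],"spin": 0,"hand": 0.3},
    {"delta_pos": [0,0,-11],"spin": 0,"hand": 0.3},
    {"delta_pos": [0,0,-11],"spin": 0,"hand": 0.3},
  ],
)

```text
time: 5.4
tcp_pos: [0.6778, 0.2735, 0.3866]
ee_rot: [-0.001, 0.992, 0.126, 0.005]
contact_force: [0.5, 0.4, 0.5]
grip_width: 0.0553
```

Run:
```python
from h import *
np.set_printoptions(precision=4,suppress=True)
C={}
for c in ["scene","top"]:
  im=bot.grab_frame(c); cv2.imwrite(f"pics/f_{c}.png",im); C[c]=cam(c)
obs={}
for c in ["scene","top"]:
  for t in ["port_tip","port_seat","lamp_head"]:
    for r in bot.landmark_of(c,t): print(c,t,r["position"],round(r["score"],2)); obs.setdefault(t,{}).setdefault(c,r["position"])
for t in obs:
  if len(obs[t])==2: print(t,tri([ray(c,obs[t][c],C[c]) for c in obs[t]]))
a=cv2.imread("pics/f_scene.png");b=cv2.imread("pics/f_top.png")
cv2.imwrite("pics/f_crop.png",np.hstack([cv2.resize(a[200:280,240:330],None,fx=4.4,fy=4.4,interpolation=3),cv2.resize(b[180:260,255:345],None,fx=4.4,fy=4.4,interpolation=3)]))
print(bot.state()["contact_force"],bot.state()["tcp_pos"])
```

```text
scene port_tip [276.5, 214.7] 0.76
scene port_seat [278.0, 222.7] 0.9
scene lamp_head [361.9, 179.3] 0.82
top port_tip [279.0, 235.6] 0.82
top port_seat [280.9, 233.8] 0.81
top lamp_head [233.0, 163.5] 0.71
port_tip (array([0.5087, 0.0782, 0.1031]), [np.float64(0.00040602899544550365), np.float64(0.00040602899544549183)])
port_seat (array([0.5149, 0.0738, 0.0808]), [np.float64(0.0011447223122586887), np.float64(0.0011447223122588014)])
lamp_head (array([0.6979, 0.2005, 0.2127]), [np.float64(0.0007431641981870388), np.float64(0.0007431641981869233)])
[-0.6249 -0.0819 -0.1483] [0.678  0.2733 0.3774]
```

View pics/f_crop.png

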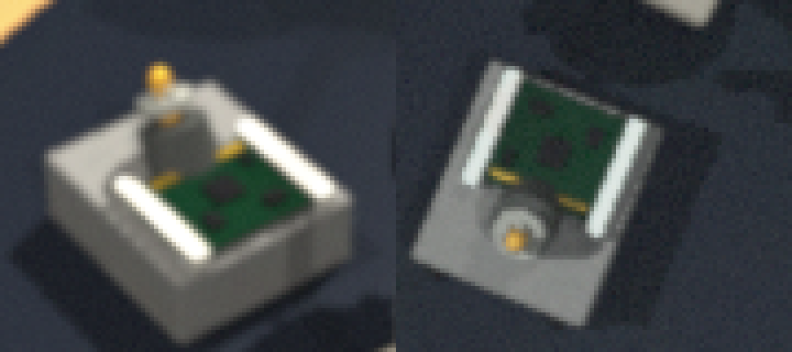

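View pics/f_top.png

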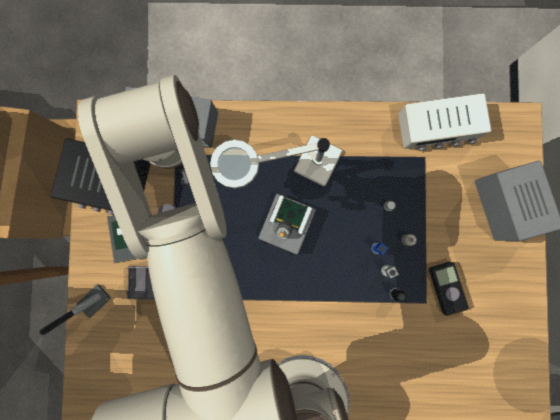

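Run:
```python
from h import *
np.set_printoptions(precision=4,suppress=True)
need([.52,.03,.25],.25)
```

```text
t 5.8 tcp [0.678  0.2733 0.3774] xang 0.25207818313835617 j6 0.02586539296788761 need cm [-21.35  19.62  12.77] spin 0.00207818313835606
```

Call:
drive_tool(
  plan=[
    {"delta_pos": [-2.8,2.6,0.5],"spin": 0,"hand": 0.3},
    {"delta_pos": [-5.6,5.2,1],"spin": 0,"hand": 0.3},
    {"delta_pos": [-8.4,7.8,2],"spin": 0,"hand": 0.3},
    {"delta_pos": [-21.4,19.6,12.7],"spin": 0,"hand": 0.3},
    {"delta_pos": [-21.4,19.6,12.7],"spin": 0,"hand": 0.3},
    {"delta_pos": [-21.4,19.6,12.7],"spin": 0,"hand": 0.3},
    {"delta_pos": [-21.4,19.6,12.7],"spin": 0,"hand": 0.3},
    {"delta_pos": [-21.4,19.6,12.7],"spin": 0,"hand": 0.3},
    {"delta_pos": [-21.4,19.6,12.7],"spin": 0,"hand": 0.3},
    {"delta_pos": [-21.4,19.6,12.7],"spin": 0,"hand": 0.3},
  ],
)

```text
time: 6.63
tcp_pos: [0.5187, 0.0291, 0.2506]
ee_rot: [-0.0, 0.992, 0.125, -0.001]
contact_force: [-0.0, -0.4, 1.2]
grip_width: 0.0556
```

```bash
cat > look.py <<'E'
from h import *
import sys,pickle,os
np.set_printoptions(precision=4,suppress=True)
tag=sys.argv[1]
c=cam("wrist"); im=bot.grab_frame("wrist"); cv2.imwrite(f"pics/{tag}.png",im)
db=pickle.load(open("obs.pkl","rb")) if os.path.exists("obs.pkl") else []
for t in sys.argv[2:]:
    for r in bot.landmark_of("wrist",t): print(t,r["position"],round(r["score"],2)); db.append((tag,t,r["position"],r["score"],c))
pickle.dump(db,open("obs.pkl","wb"))
print(bot.state()["tcp_pos"],bot.state()["time"],bot.state()["contact_force"])
E
python3 look.py A port_tip port_seat
```

```text
port_tip [279.8, 145.2] 0.62
port_seat [287.9, 151.3] 0.68
[0.5204 0.0307 0.2521] 6.7833 [-0.0976 -0.4756  0.1637]
```

View pics/A.png

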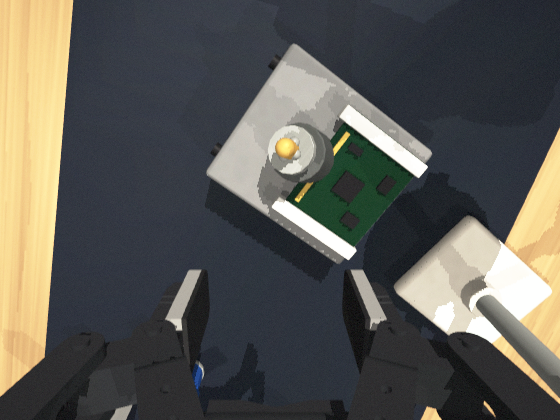

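Run:
```python
from h import *
np.set_printoptions(precision=4,suppress=True)
need([.509+.02,.078-.008,.21],1.19)
```

```text
t 6.7833 tcp [0.5204 0.0307 0.2521] xang 0.25253188771521046 j6 -0.34157557035853897 need cm [ 1.81 -3.59  4.21] spin -0.9374681122847894
```

Call:
drive_tool(
  plan=[
    {"delta_pos": [1.8,-3.6,4.2],"spin": -0.94,"hand": 0.3},
    {"delta_pos": [1.8,-3.6,4.2],"spin": -0.94,"hand": 0.3},
    {"delta_pos": [1.8,-3.6,4.2],"spin": -0.94,"hand": 0.3},
    {"delta_pos": [1.8,-3.6,4.2],"spin": -0.94,"hand": 0.3},
    {"delta_pos": [1.8,-3.6,4.2],"spin": -0.94,"hand": 0.3},
    {"delta_pos": [1.8,-3.6,4.2],"spin": -0.94,"hand": 0.3},
    {"delta_pos": [1.8,-3.6,4.2],"spin": -0.94,"hand": 0.3},
    {"delta_pos": [1.8,-3.6,4.2],"spin": -0.94,"hand": 0.3},
    {"delta_pos": [1.8,-3.6,4.2],"spin": -0.94,"hand": 0.3},
  ],
)

```text
time: 7.53
tcp_pos: [0.5289, 0.0705, 0.2097]
ee_rot: [0.0, 0.826, 0.563, 0.0]
contact_force: [0.2, 0.3, -0.0]
grip_width: 0.0555
```

```bash
python3 look.py B port_tip port_seat
python3 - <<'E'
from h import *
import pickle
np.set_printoptions(precision=4,suppress=True)
db=pickle.load(open("obs.pkl","rb")); S=cam("scene");T=cam("top")
for t,s,tp in [("port_tip",[276.5,214.7],[279,235.6]),("port_seat",[278,222.7],[280.9,233.8])]:
    o=[ray("scene",s,S),ray("top",tp,T)]+[ray("wrist",p,c) for _,n,p,sc,c in db if n==t]
    print(t,tri(o),tri(o[2:]))
im=cv2.imread("pics/B.png"); cv2.imwrite("pics/B2.png",cv2.resize(im[150:400,180:400],None,fx=2.4,fy=2.4,interpolation=3))
E
```

```text
port_tip [262.6, 199.8] 0.92
port_seat [263.6, 203.9] 0.7
[0.5285 0.07   0.2095] 7.6833 [-0.4342 -0.619  -0.0624]
port_tip (array([0.5113, 0.0731, 0.1089]), [np.float64(0.0018438627497358857), np.float64(0.005479204981828589), np.float64(0.0014373069552434947), np.float64(0.00361041774277002)]) (array([0.5114, 0.0713, 0.1132]), [np.float64(0.0010095352226448867), np.float64(0.0010095352226448953)])
port_seat (array([0.5185, 0.0685, 0.0879]), [np.float64(0.0020704006413427858), np.float64(0.00640934360732527), np.float64(0.00254686234471096), np.float64(0.0030064173030280045)]) (array([0.519 , 0.0671, 0.0944]), [np.float64(0.00010799768822324947), np.float64(0.00010799768822323639)])
```

View pics/B.png

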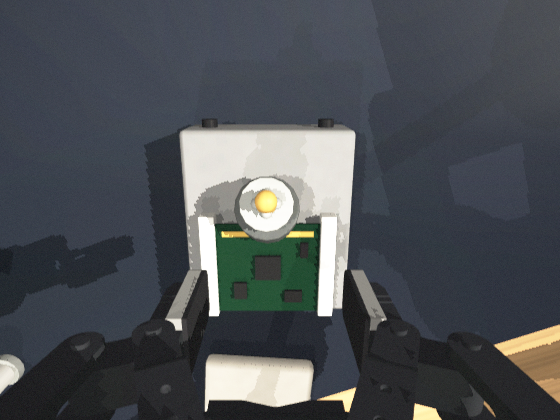

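Run:
```python
from h import *
np.set_printoptions(precision=4,suppress=True)
need([.4965,.034,.165],-.38)
```

```text
t 7.6833 tcp [0.5285 0.07   0.2095] xang 1.189967707506554 j6 -1.202781291794456 need cm [-4.53 -1.64  4.45] spin 1.569967707506554
```

Call:
drive_tool(
  plan=[
    {"delta_pos": [-4.5,-1.6,0],"spin": 1.57,"hand": 0.3},
    {"delta_pos": [-4.5,-1.6,0],"spin": 1.57,"hand": 0.3},
    {"delta_pos": [-4.5,-1.6,1],"spin": 1.57,"hand": 0.3},
    {"delta_pos": [-4.5,-1.6,2],"spin": 1.57,"hand": 0.3},
    {"delta_pos": [-4.5,-1.6,3],"spin": 1.57,"hand": 0.3},
    {"delta_pos": [-4.5,-1.6,4],"spin": 1.57,"hand": 0.3},
    {"delta_pos": [-4.5,-1.6,4.4],"spin": 1.57,"hand": 0.3},
    {"delta_pos": [-4.5,-1.6,4.4],"spin": 1.57,"hand": 0.3},
    {"delta_pos": [-4.5,-1.6,4.4],"spin": 1.57,"hand": 0.3},
    {"delta_pos": [-4.5,-1.6,4.4],"spin": 1.57,"hand": 0.3},
  ],
)

```text
time: 8.52
tcp_pos: [0.4969, 0.0338, 0.1654]
ee_rot: [0.0, 0.999, -0.033, 0.0]
contact_force: [-0.2, -0.1, 0.2]
grip_width: 0.0555
```

Call:
drive_tool(
  plan=[
    {"delta_pos": [0,0,0],"spin": 0.35,"hand": 0.3},
    {"delta_pos": [0,0,0],"spin": 0.35,"hand": 0.3},
    {"delta_pos": [0,0,0],"spin": 0.35,"hand": 0.3},
    {"delta_pos": [0,0,0],"spin": 0.35,"hand": 0.3},
  ],
)

```text
time: 8.85
tcp_pos: [0.4969, 0.0337, 0.1655]
ee_rot: [0.0, 0.979, -0.206, 0.0]
contact_force: [-0.0, 0.1, -0.7]
grip_width: 0.0555
```

```bash
python3 look.py C port_tip port_seat
python3 - <<'E'
from h import *
import pickle
np.set_printoptions(precision=4,suppress=True)
db=pickle.load(open("obs.pkl","rb")); S=cam("scene");T=cam("top")
for t in ["port_tip","port_seat"]:
    print(t,tri([ray("wrist",p,c) for _,n,p,sc,c in db if n==t]))
s,R=Rt(); print(s["ee_rot"],np.arctan2(R[1,0],R[0,0]))
E
```

```text
port_tip [274.3, 175.3] 0.86
port_seat [286.8, 169.4] 0.76
[0.4968 0.0337 0.1654] 9.0 [ 0.0487  0.2013 -0.1533]
port_tip (array([0.5126, 0.0706, 0.1065]), [np.float64(0.001208806201681638), np.float64(0.0013390321186069335), np.float64(0.0006839786609216799)])
port_seat (array([0.5192, 0.0675, 0.0931]), [np.float64(0.0006702173840629063), np.float64(0.0004985869040103574), np.float64(0.0011371124021014854)])
[ 0.      0.9796 -0.2011  0.0001] -0.40503385985250745
```

View pics/C.png

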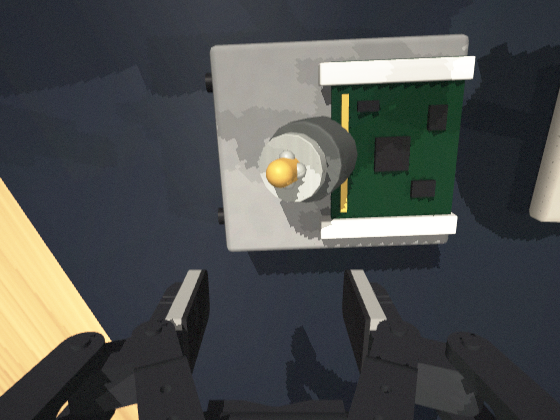

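Run:
```python
from h import *
np.set_printoptions(precision=4,suppress=True)
need([.407,-.275,.22],-.4)
T=cam("top"); print("black",atz("top",[395,294],.04,T),"blue",atz("top",[380,248],.05,T))
```

```text
t 9.0 tcp [0.4968 0.0337 0.1654] xang -0.40503385985250745 j6 0.31794071106182764 need cm [ 3.91 31.91 -5.45] spin -0.005033859852507483
black [ 0.3385 -0.2724  0.04  ] blue [ 0.4761 -0.2255  0.05  ]
```

Call:
drive_tool(
  plan=[
    {"delta_pos": [0.5,3.5,-2],"spin": 0,"hand": 0.6},
    {"delta_pos": [1,7,-5.4],"spin": 0,"hand": 0.6},
    {"delta_pos": [3.9,32,-5.4],"spin": 0,"hand": 0.6},
    {"delta_pos": [3.9,32,-5.4],"spin": 0,"hand": 0.6},
    {"delta_pos": [3.9,32,-5.4],"spin": 0,"hand": 0.6},
    {"delta_pos": [3.9,32,-5.4],"spin": 0,"hand": 0.6},
    {"delta_pos": [3.9,32,-5.4],"spin": 0,"hand": 0.6},
    {"delta_pos": [3.9,32,-5.4],"spin": 0,"hand": 0.6},
    {"delta_pos": [3.9,32,-5.4],"spin": 0,"hand": 0.6},
    {"delta_pos": [3.9,32,-5.4],"spin": 0,"hand": 0.6},
  ],
)

```text
time: 9.83
tcp_pos: [0.4046, -0.2779, 0.2192]
ee_rot: [0.0, 0.979, -0.203, -0.0]
contact_force: [-0.1, 0.2, 0.5]
grip_width: 0.0685
```

```bash
python3 look.py D load_grip load_mouth
```

```text
load_grip [266.7, 168.7] 0.89
load_grip [203.9, 230.3] 0.86
load_grip [343.5, 93.4] 0.79
load_mouth [334.6, 91.2] 0.82
load_mouth [274.2, 159.8] 0.78
load_mouth [213.3, 212.7] 0.64
[ 0.4058 -0.2748  0.2193] 9.9833 [-0.4544  0.5455  0.4145]
```

View pics/D.png

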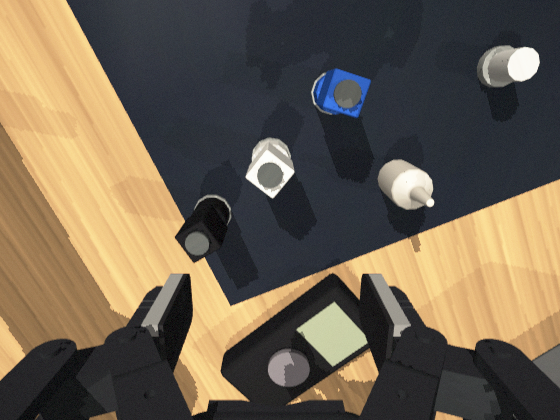

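Run:
```python
import cv2
im=cv2.imread("pics/D.png"); cv2.imwrite("pics/D2.png",cv2.resize(im[125:210,230:315],None,fx=7,fy=7,interpolation=cv2.INTER_CUBIC))
```

```text
(no output)
```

View pics/D2.png

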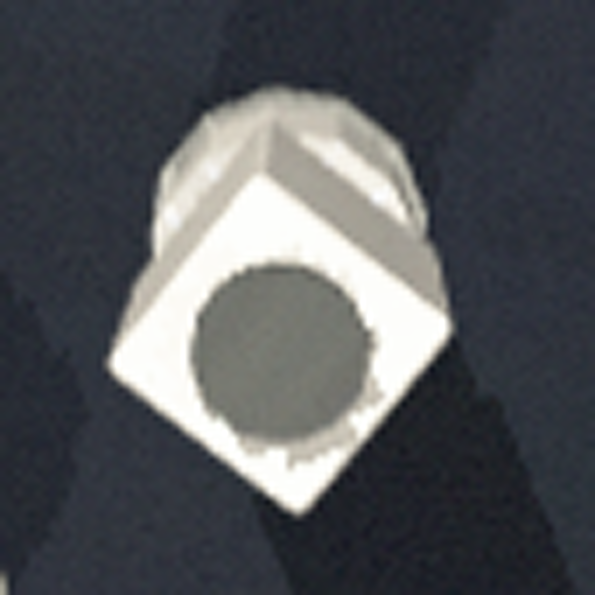

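The white/metal piece at (270,172) is the load, with a square top and a round flange. Its top-face corners show clearly in the crop.

```bash
cat > corners.py <<'E'
from h import *
import pickle
np.set_printoptions(precision=4,suppress=True)
db=pickle.load(open("obs.pkl","rb")); c=[d[4] for d in db if d[0]=="D"][0]
P=[atz("wrist",np.array(p)/7+[230,125],.074,c) for p in [(263,172),(452,325),(298,515),(110,362)]]
P=np.array(P); ctr=P.mean(0); print(P,ctr)
for i in range(4):
    e=P[(i+1)%4]-P[i]; print(np.linalg.norm(e),np.arctan2(e[1],e[0]))
print("grip z.052",atz("wrist",[266.7,168.7],.052,c),"mouth",atz("wrist",[274.2,159.8],0,c))
E
python3 corners.py
python3 - <<'E'
from h import *
print(bot.state()["joint_pos"])
E
```

```text
[[ 0.4158 -0.2393  0.074 ]
 [ 0.427  -0.261   0.074 ]
 [ 0.4048 -0.273   0.074 ]
 [ 0.3938 -0.2507  0.074 ]] [ 0.4103 -0.256   0.074 ]
0.02445975697328964 -1.0919936869482076
0.025318777413461592 -2.6443294631383765
0.0249455979377562 2.0286539804176718
0.024792019721216745 0.47827838171873344
grip z.052 [ 0.4075 -0.2552  0.052 ] mouth [ 0.4116 -0.2596  0.    ]
[-7.52819061e-01 -1.15484663e-02  1.68507060e+00  1.70941050e-04
  1.46827209e+00 -3.46276452e-01]
```

Run:
```python
from h import *
np.set_printoptions(precision=4,suppress=True)
need([.4103,-.2563,.065],-1.088)
```

```text
t 9.9833 tcp [ 0.4058 -0.2748  0.2193] xang -0.40656010666605513 j6 -0.34627645160304893 need cm [-0.31 -1.88 15.43] spin 0.6814398933339447
```

Call:
drive_tool(
  plan=[
    {"delta_pos": [-0.3,-1.9,2],"spin": 0.68,"hand": 0.25},
    {"delta_pos": [-0.3,-1.9,4],"spin": 0.68,"hand": 0.25},
    {"delta_pos": [-0.3,-1.9,6],"spin": 0.68,"hand": 0.25},
    {"delta_pos": [-0.3,-1.9,8],"spin": 0.68,"hand": 0.25},
    {"delta_pos": [-0.3,-1.9,8.5],"spin": 0.68,"hand": 0.25},
    {"delta_pos": [-0.3,-1.9,8.5],"spin": 0.68,"hand": 0.25},
    {"delta_pos": [-0.3,-1.9,8.5],"spin": 0.68,"hand": 0.25},
  ],
)

```text
time: 10.57
tcp_pos: [0.4107, -0.2555, 0.1341]
ee_rot: [-0.0, 0.856, -0.518, -0.0]
contact_force: [1.1, -0.1, -0.4]
grip_width: 0.053
```

Run:
```python
from h import *
np.set_printoptions(precision=4,suppress=True)
need([.4103,-.2563,.065],-1.088)
im=bot.grab_frame("wrist"); cv2.imwrite("pics/E.png",im)
for z in (.074,0.03): print(proj("wrist",[.4103,-.2563,z]))
```

```text
t 10.5667 tcp [ 0.4107 -0.2555  0.1341] xang -1.08817437184962 j6 0.37220078492003744 need cm [0.06 0.07 6.91] spin -0.00017437184961988095
[276.5285 253.7892]
[276.3502 224.6129]
```

View pics/E.png

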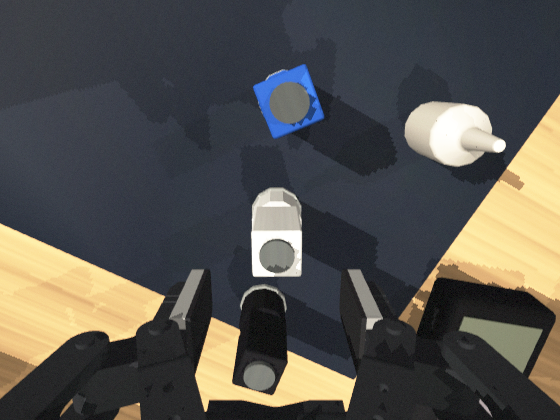

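The load's flats line up with the jaws and it is centred at (276,255), as predicted. Now I'll go down and grip.

Call:
drive_tool(
  plan=[
    {"delta_pos": [0.05,0.05,3],"spin": 0,"hand": 0.25},
    {"delta_pos": [0.05,0.05,6],"spin": 0,"hand": 0.25},
    {"delta_pos": [0.05,0.05,6.9],"spin": 0,"hand": 0.25},
    {"delta_pos": [0.05,0.05,6.9],"spin": 0,"hand": 0.25},
    {"delta_pos": [0.05,0.05,6.9],"spin": 0,"hand": -0.2},
    {"delta_pos": [0.05,0.05,6.9],"spin": 0,"hand": -0.7},
    {"delta_pos": [0.05,0.05,6.9],"spin": 0,"hand": -0.7},
    {"delta_pos": [0.05,0.05,6.9],"spin": 0,"hand": -0.7},
    {"delta_pos": [0.05,0.05,6.9],"spin": 0,"hand": -0.7},
    {"delta_pos": [0.05,0.05,6.9],"spin": 0,"hand": -0.7},
  ],
  newtons=20,
)

```text
time: 11.45
tcp_pos: [0.4108, -0.2581, 0.067]
ee_rot: [0.0, 0.856, -0.517, 0.001]
contact_force: [0.5, 2.4, 9.0]
grip_width: 0.0256
```

Call:
drive_tool(
  plan=[
    {"delta_pos": [0,0,0],"spin": 0,"hand": -0.7},
    {"delta_pos": [0,0,-3],"spin": 0,"hand": -0.7},
    {"delta_pos": [0,0,-6],"spin": 0,"hand": -0.7},
    {"delta_pos": [0,0,-9],"spin": 0,"hand": -0.7},
    {"delta_pos": [0,0,-13],"spin": 0,"hand": -0.7},
    {"delta_pos": [0,0,-16],"spin": 0,"hand": -0.7},
    {"delta_pos": [0,0,-16],"spin": 0,"hand": -0.7},
    {"delta_pos": [0,0,-16],"spin": 0,"hand": -0.7},
  ],
)

```text
time: 12.12
tcp_pos: [0.4105, -0.258, 0.2275]
ee_rot: [0.0, 0.856, -0.517, 0.002]
contact_force: [-0.1, -0.4, -2.7]
grip_width: 0.0256
```

Run:
```python
from h import *
np.set_printoptions(precision=4,suppress=True)
need([.512,.0705,.21],-1.95)
s=bot.state(); print(s["grip_width"],s["contact_force"],s["joint_pos"])
im=bot.grab_frame("wrist"); cv2.imwrite("pics/F.png",im)
print(bot.landmark_of("wrist","load_mouth"),bot.landmark_of("wrist","load_grip"))
```

```text
t 12.1167 tcp [ 0.4105 -0.258   0.2275] xang -1.0878175561357828 j6 0.36764825299248044 need cm [-24.39 -24.24   1.69] spin 0.8621824438642172
0.02563498297867269 [-0.0802 -0.3739 -2.6748] [-0.7202 -0.0294  1.686  -0.0001  1.4809  0.3676]
[{'position': [275.7, 247.7], 'score': 0.55}] [{'position': [285.4, 93.4], 'score': 0.72}, {'position': [274.6, 297.0], 'score': 0.6}, {'position': [399.0, 118.8], 'score': 0.37}]
```

View pics/F.png

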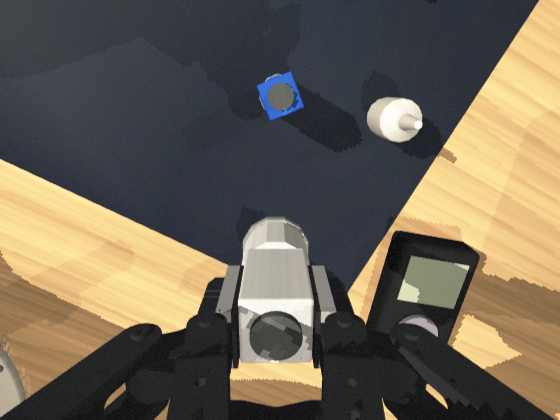

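Held (25.6 mm). Carrying it to above the nipple with the spin.

Run:
```python
from h import *
np.set_printoptions(precision=4,suppress=True)
need([.5157,.0689,.2275],-1.95)
```

```text
t 12.2667 tcp [ 0.4097 -0.2574  0.2243] xang -1.0878751927564745 j6 0.3676962890183491 need cm [-23.97 -24.54  -0.3 ] spin 0.8621248072435255
```

Call:
drive_tool(
  plan=[
    {"delta_pos": [-2,-2,0],"spin": 0.08,"hand": -0.7},
    {"delta_pos": [-4.5,-4.5,0],"spin": 0.16,"hand": -0.7},
    {"delta_pos": [-7,-7,0],"spin": 0.25,"hand": -0.7},
    {"delta_pos": [-9.5,-9.5,0],"spin": 0.34,"hand": -0.7},
    {"delta_pos": [-12,-12,0],"spin": 0.43,"hand": -0.7},
    {"delta_pos": [-14.5,-14.5,0],"spin": 0.52,"hand": -0.7},
    {"delta_pos": [-17,-16.5,0],"spin": 0.61,"hand": -0.7},
    {"delta_pos": [-19.5,-19,0],"spin": 0.7,"hand": -0.7},
    {"delta_pos": [-21.5,-21,0],"spin": 0.78,"hand": -0.7},
    {"delta_pos": [-22.5,-22.5,0],"spin": 0.86,"hand": -0.7},
  ],
)

```text
time: 13.1
tcp_pos: [0.5046, 0.0489, 0.2241]
ee_rot: [-0.001, -0.561, 0.828, 0.001]
contact_force: [0.9, -2.0, -1.5]
grip_width: 0.0255
```

Run:
```python
from h import *
np.set_printoptions(precision=4,suppress=True)
need([.5157,.0689,.2275],-1.95)
print(bot.state()["contact_force"],bot.state()["joint_pos"])
for c in ["wrist","scene"]:
    im=bot.grab_frame(c); cv2.imwrite(f"pics/G_{c}.png",im)
im=cv2.imread("pics/G_scene.png");cv2.imwrite("pics/G_s2.png",cv2.resize(im[130:290,200:400],None,fx=3.5,fy=3.5,interpolation=3))
```

```text
t 13.1 tcp [0.5046 0.0489 0.2241] xang -1.9502877496613809 j6 1.894424116214097 need cm [-2.27 -0.29 -0.34] spin -0.0002877496613808983
[ 0.8729 -2.0091 -1.4546] [-0.0558  0.0229  1.6407  0.0005  1.4801  1.8944]
```

View pics/G_wrist.png

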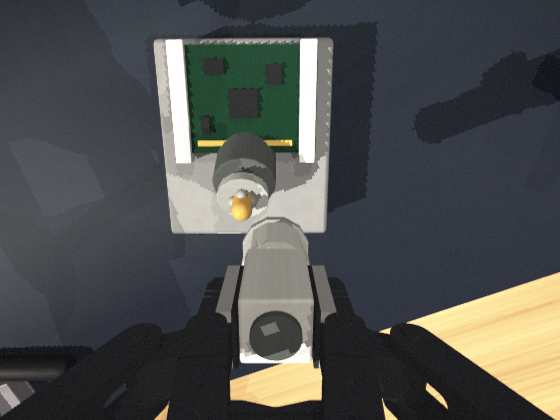

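View pics/G_s2.png

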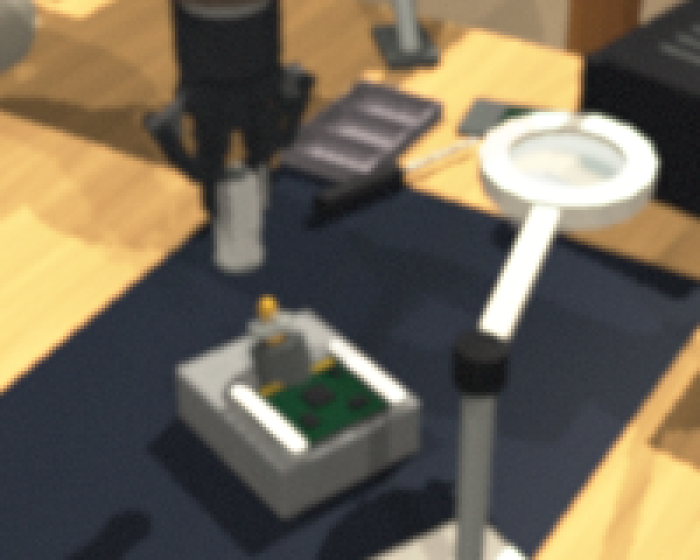

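```bash
python3 look.py G port_tip port_seat
cat > fit.py <<'E'
from h import *
import pickle
from scipy.optimize import least_squares
np.set_printoptions(precision=4,suppress=True)
db=pickle.load(open("obs.pkl","rb"))
O=[(tg,n,np.array(p),c) for tg,n,p,sc,c in db if n.startswith("port")]
def ax(az,th=.45): return np.array([np.cos(az)*np.sin(th),np.sin(az)*np.sin(th),np.cos(th)])
def res(v):
    a=ax(v[3]); r=[]
    for tg,n,p,c in O:
        P=v[:3] if n=="port_tip" else v[:3]-.018*a
        r+=list(proj("wrist",P,c)-p)
    return np.array(r)
s=least_squares(res,[.512,.07,.108,2.75],loss="soft_l1"); print(s.x,ax(s.x[3]))
for o,r in zip(O,res(s.x).reshape(-1,2)): print(o[0],o[1],o[2],r)
E
python3 fit.py; python3 -c "
import cv2
im=cv2.imread('pics/G.png');cv2.imwrite('pics/G2.png',cv2.resize(im[120:250,180:320],None,fx=5,fy=4.6,interpolation=2))"
```

```text
port_tip [241.2, 216.6] 0.83
port_seat [239.8, 200.8] 0.98
[0.5045 0.0458 0.2244] 13.35 [-0.2398 -0.1301 -1.9458]
[0.5127 0.0709 0.1072 2.6914] [-0.3916  0.1893  0.9004]
A port_tip [279.8 145.2] [1.141  1.2508]
A port_seat [287.9 151.3] [ 0.8998 -1.1001]
B port_tip [262.6 199.8] [ 2.0306 -1.2511]
B port_seat [263.6 203.9] [ 0.8848 -0.7015]
C port_tip [274.3 175.3] [-0.7331  1.151 ]
C port_seat [286.8 169.4] [2.0803 0.6869]
G port_tip [241.2 216.6] [-0.3164  1.2253]
G port_seat [239.8 200.8] [ 3.6358 -1.3454]
```

View pics/G2.png

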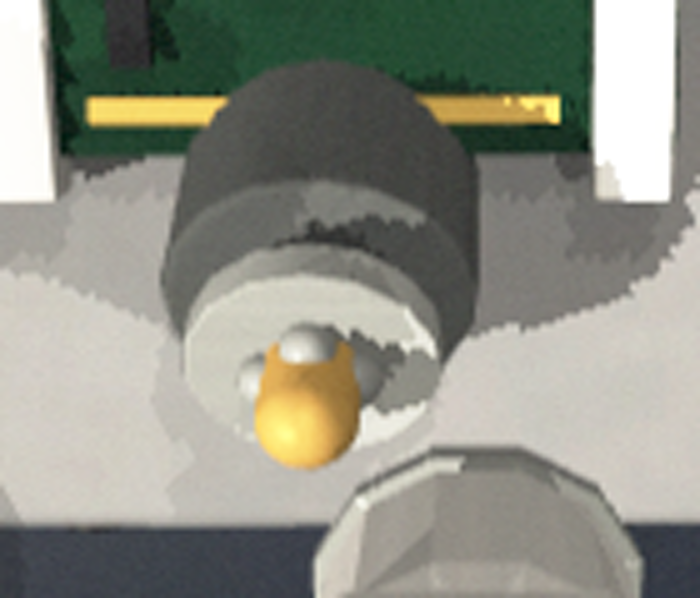

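```bash
cat > path.py <<'E'
from h import *
import sys
np.set_printoptions(precision=4,suppress=True)
tip=np.array([.5125,.0712,.1075]);az=2.74;H=.061;OFF=.006
def ax(th): return np.array([np.cos(az)*np.sin(th),np.sin(az)*np.sin(th),np.cos(th)])
a=ax(.45);c=tip-.007*a;u=np.array([np.cos(az),np.sin(az),0])
def tcp(th,t,sh=0): # load tilt th, sphere centre t above the mouth
    return c+(H-t)*ax(th)+[0,0,OFF]-sh*u
E
python3 - <<'E'
from path import *
P=tcp(0,-.012,.001);print(P); need(P,-1.972)
P=tcp(0,.002,.001);print(P); need(P,-1.972)
E
```

```text
[0.5162 0.0696 0.1802]
t 13.35 tcp [0.5045 0.0458 0.2244] xang -1.946459638812085 j6 1.8849512517869382 need cm [-2.65 -0.22  4.42] spin 0.02554036118791503
[0.5162 0.0696 0.1662]
t 13.35 tcp [0.5045 0.0458 0.2244] xang -1.946459638812085 j6 1.8849512517869382 need cm [-2.66 -0.23  5.82] spin 0.02554036118791503
```

Call:
drive_tool(
  plan=[
    {"delta_pos": [-1.4,-0.1,0],"spin": 0.025,"hand": -0.7},
    {"delta_pos": [-2.65,-0.2,1.5],"spin": 0.025,"hand": -0.7},
    {"delta_pos": [-2.65,-0.2,3],"spin": 0.025,"hand": -0.7},
    {"delta_pos": [-2.65,-0.2,4.4],"spin": 0.025,"hand": -0.7},
    {"delta_pos": [-2.65,-0.2,4.4],"spin": 0.025,"hand": -0.7},
    {"delta_pos": [-2.65,-0.2,4.4],"spin": 0.025,"hand": -0.7},
    {"delta_pos": [-2.65,-0.2,4.4],"spin": 0.025,"hand": -0.7},
  ],
)

```text
time: 13.93
tcp_pos: [0.5167, 0.0693, 0.1822]
ee_rot: [0.0, -0.551, 0.834, -0.0]
contact_force: [1.0, 0.1, -1.5]
grip_width: 0.0257
```

Run:
```python
from path import *
need(tcp(0,.002,.001),-1.972)
print(bot.state()["contact_force"])
for c in ["wrist","scene"]:
    im=bot.grab_frame(c); cv2.imwrite(f"pics/H_{c}.png",im)
a=cv2.imread("pics/H_scene.png");b=cv2.imread("pics/H_wrist.png")
cv2.imwrite("pics/H2.png",np.hstack([cv2.resize(a[150:270,220:340],(480,480),interpolation=3),cv2.resize(b[90:370,140:420],(480,480))])[:, :800])
```

```text
t 13.9333 tcp [0.5167 0.0693 0.1822] xang -1.973455322083805 j6 1.9591305561579961 need cm [-0.01  0.06  1.6 ] spin -0.001455322083804944
[ 0.9782  0.0765 -1.482 ]
```

View pics/H2.png

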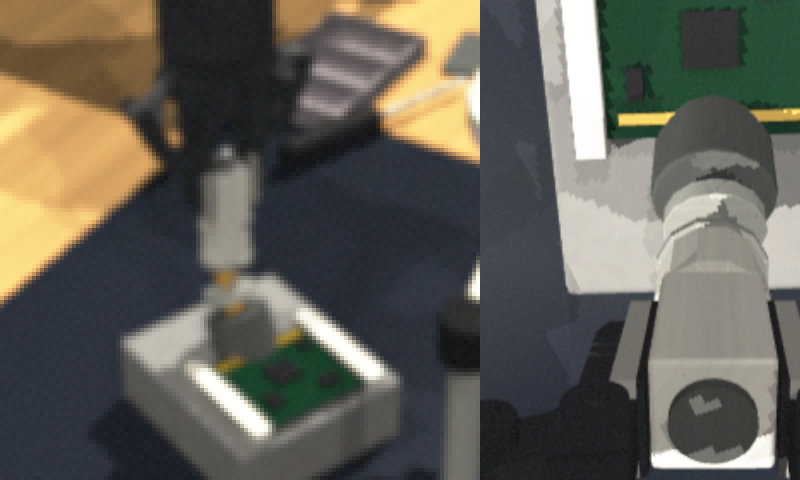

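The mouth stands right above the nipple tip. I'll lower gently and watch the force.

Call:
drive_tool(
  plan=[
    {"delta_pos": [0,0.05,0.4],"spin": 0,"hand": -0.7},
    {"delta_pos": [0,0.05,0.8],"spin": 0,"hand": -0.7},
    {"delta_pos": [0,0.05,1.0],"spin": 0,"hand": -0.7},
    {"delta_pos": [0,0.05,1.2],"spin": 0,"hand": -0.7},
    {"delta_pos": [0,0.05,1.2],"spin": 0,"hand": -0.7},
    {"delta_pos": [0,0.05,1.2],"spin": 0,"hand": -0.7},
  ],
)

```text
time: 14.53
tcp_pos: [0.516, 0.0701, 0.1692]
ee_rot: [-0.0, -0.552, 0.834, 0.0]
contact_force: [-0.3, -0.7, -1.8]
grip_width: 0.0259
```

Call:
drive_tool(
  plan=[
    {"delta_pos": [0,0,0.1],"spin": 0,"hand": -0.7},
    {"delta_pos": [0,0,0.2],"spin": 0,"hand": -0.7},
    {"delta_pos": [0,0,0.3],"spin": 0,"hand": -0.7},
    {"delta_pos": [0,0,0.3],"spin": 0,"hand": -0.7},
    {"delta_pos": [0,0,0.3],"spin": 0,"hand": -0.7},
  ],
)

```text
time: 14.95
tcp_pos: [0.5164, 0.0699, 0.1666]
ee_rot: [0.0, -0.552, 0.834, -0.0]
contact_force: [2.6, -4.0, 2.0]
grip_width: 0.0253
```

Run:
```python
from path import *
s=bot.state();print(s["contact_force"],s["wrist_torque"],s["tcp_pos"],s["time"])
for c in ["wrist","scene"]:
    im=bot.grab_frame(c); cv2.imwrite(f"pics/I_{c}.png",im)
a=cv2.imread("pics/I_scene.png");b=cv2.imread("pics/I_wrist.png")
cv2.imwrite("pics/I2.png",np.hstack([cv2.resize(a[150:270,220:340],(480,480),interpolation=3),cv2.resize(b[90:370,140:420],(480,480))])[:, :800])
```

```text
[ 2.559  -4.0071  1.985 ] [-1.0174 -0.4644 -0.0813] [0.5164 0.0699 0.1666] 14.95
```

View pics/I2.png

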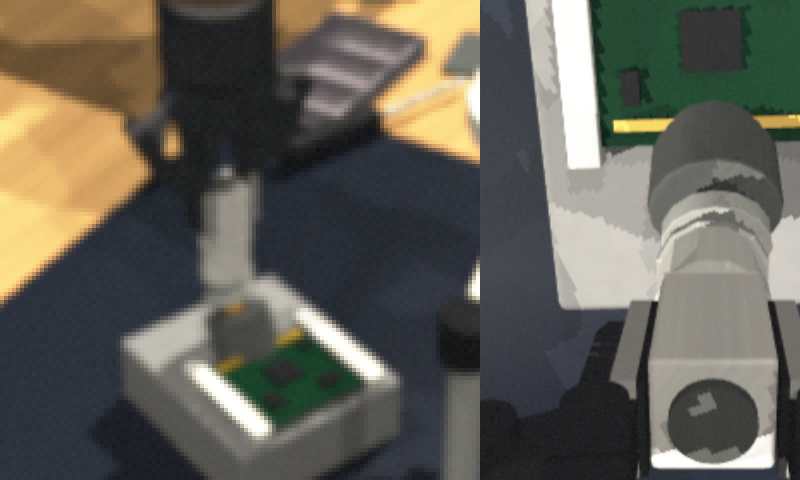

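Run:
```python
from path import *
s,R=Rt(); p=s["tcp_pos"]
for th,t in [(0,.002),(.05,.0023),(.1,.0025),(.15,.003),(.2,.0033),(.25,.0035),(.3,.004),(.35,.0043),(.4,.0045),(.45,.005)]:
    print(th,np.round(R.T@(tcp(th,t)-p)*100,2))
```

```text
0 [0.04 0.1  0.04]
0.05 [0.04 0.39 0.08]
0.1 [0.04 0.68 0.12]
0.15 [0.04 0.97 0.21]
0.2 [0.04 1.24 0.29]
0.25 [0.04 1.52 0.37]
0.3 [0.04 1.78 0.5 ]
0.35 [0.04 2.04 0.62]
0.4 [0.04 2.3  0.74]
0.45 [0.04 2.53 0.9 ]
```

Call:
drive_tool(
  plan=[
    {"delta_pos": [0.1,0.2,0.05],"spin": 0,"hand": -0.7},
    {"delta_pos": [0.1,0.4,0.1],"spin": 0,"hand": -0.7},
    {"delta_pos": [0.1,0.7,0.15],"spin": 0,"hand": -0.7},
    {"delta_pos": [0.1,0.95,0.2],"spin": 0,"hand": -0.7},
    {"delta_pos": [0.1,1.1,0.25],"spin": 0,"hand": -0.7},
    {"delta_pos": [0.1,1.25,0.3],"spin": 0,"hand": -0.7},
    {"delta_pos": [0.1,1.25,0.3],"spin": 0,"hand": -0.7},
  ],
)

```text
time: 15.63
tcp_pos: [0.5039, 0.0743, 0.1633]
ee_rot: [0.0, -0.552, 0.834, 0.0]
contact_force: [2.0, -0.9, 4.6]
grip_width: 0.0258
```

```bash
cat > chk.py <<'E'
from path import *
tag=sys.argv[1]
s,R=Rt();print("Ftool",R.T@s["contact_force"],"M",R.T@s["wrist_torque"],s["tcp_pos"],s["time"],s["grip_width"])
for c in ["wrist","scene"]:
    im=bot.grab_frame(c); cv2.imwrite(f"pics/{tag}_{c}.png",im)
a=cv2.imread(f"pics/{tag}_scene.png");b=cv2.imread(f"pics/{tag}_wrist.png")
cv2.imwrite(f"pics/{tag}2.png",np.hstack([cv2.resize(a[150:270,220:340],(480,480),interpolation=3),cv2.resize(b[90:370,140:420],(480,480))])[:, :800])
p=s["tcp_pos"]
for th,t in [(.25,.0035),(.35,.0043),(.45,.005),(.45,.006),(.45,.008),(.45,.012),(.45,.018),(.45,.022)]:
    print(th,t,np.round(R.T@(tcp(th,t)-p)*100,2))
E
python3 chk.py J
```

```text
Ftool [ 0.0328 -2.2331 -4.6437] M [ 0.5938 -0.0291 -0.0533] [0.5039 0.0743 0.1633] 15.6333 0.02577662769316614
0.25 0.0035 [-0.05  0.21  0.04]
0.35 0.0043 [-0.05  0.73  0.29]
0.45 0.005 [-0.05  1.22  0.57]
0.45 0.006 [-0.05  1.18  0.66]
0.45 0.008 [-0.05  1.09  0.84]
0.45 0.012 [-0.05  0.92  1.2 ]
0.45 0.018 [-0.05  0.65  1.74]
0.45 0.022 [-0.05  0.48  2.1 ]
```

View pics/J2.png

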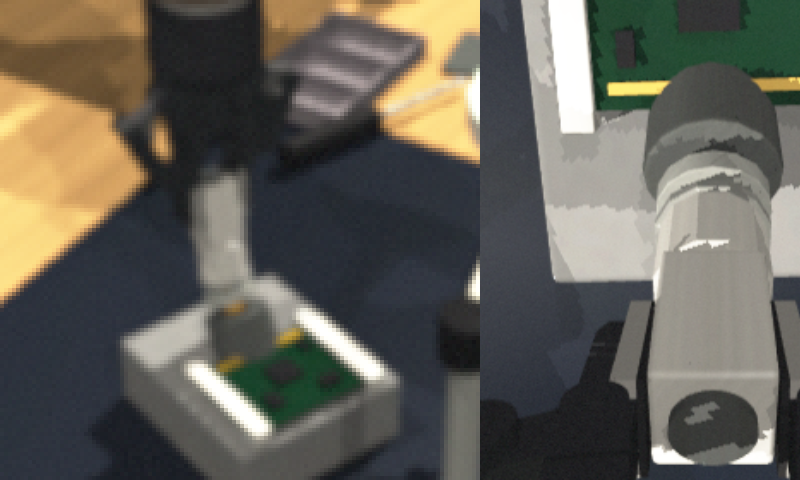

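The load is pivoting in the grip as planned, and the side force has gone. Continuing to full tilt.

Call:
drive_tool(
  plan=[
    {"delta_pos": [0,0.2,0.05],"spin": 0,"hand": -0.7},
    {"delta_pos": [0,0.4,0.15],"spin": 0,"hand": -0.7},
    {"delta_pos": [0,0.6,0.25],"spin": 0,"hand": -0.7},
    {"delta_pos": [0,0.8,0.35],"spin": 0,"hand": -0.7},
    {"delta_pos": [0,1.0,0.45],"spin": 0,"hand": -0.7},
    {"delta_pos": [0,1.2,0.57],"spin": 0,"hand": -0.7},
    {"delta_pos": [0,1.2,0.57],"spin": 0,"hand": -0.7},
    {"delta_pos": [0,1.2,0.57],"spin": 0,"hand": -0.7},
  ],
)

```text
time: 16.4
tcp_pos: [0.4928, 0.079, 0.1575]
ee_rot: [-0.0, -0.552, 0.834, 0.0]
contact_force: [0.9, -0.3, 3.3]
grip_width: 0.0255
```

```bash
python3 chk.py K
```

```text
Ftool [-0.0961 -0.8806 -3.251 ] M [ 0.2746 -0.0284 -0.0026] [0.4928 0.079  0.1575] 16.4 0.025534883200979144
0.25 0.0035 [-0.05 -0.99 -0.54]
0.35 0.0043 [-0.05 -0.47 -0.3 ]
0.45 0.005 [-0.05  0.02 -0.01]
0.45 0.006 [-0.05 -0.02  0.08]
0.45 0.008 [-0.05 -0.11  0.26]
0.45 0.012 [-0.05 -0.29  0.62]
0.45 0.018 [-0.06 -0.55  1.16]
0.45 0.022 [-0.06 -0.72  1.52]
```

View pics/K2.png

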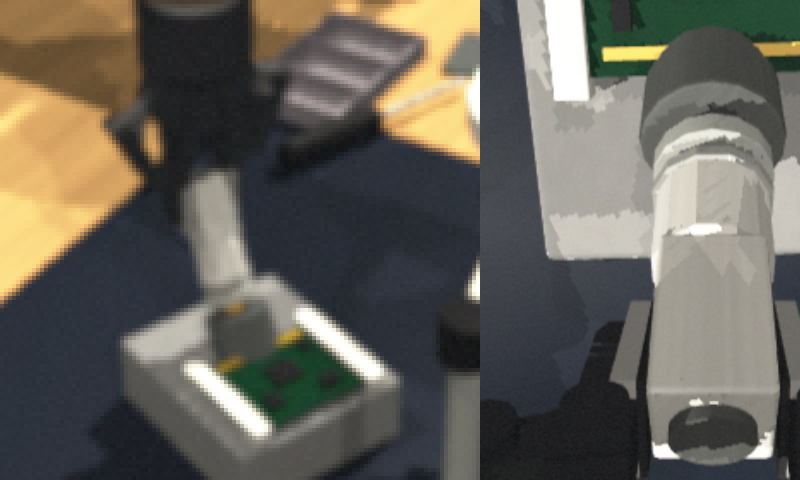

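Load tilted to match the nipple, and the forces are small. I'll raise the grip and push along the nipple's axis.

Call:
drive_tool(
  plan=[
    {"delta_pos": [0,0,0],"spin": 0,"hand": -0.7},
    {"delta_pos": [0,-0.04,0.09],"spin": 0,"hand": -0.7},
    {"delta_pos": [0,-0.09,0.18],"spin": 0,"hand": -0.7},
    {"delta_pos": [0,-0.13,0.27],"spin": 0,"hand": -0.7},
    {"delta_pos": [0,-0.17,0.36],"spin": 0,"hand": -0.7},
    {"delta_pos": [0,-0.22,0.45],"spin": 0,"hand": -0.7},
    {"delta_pos": [0,-0.22,0.45],"spin": 0,"hand": -0.7},
  ],
  newtons=60,
)

```text
time: 17.08
tcp_pos: [0.4952, 0.0779, 0.1529]
ee_rot: [-0.0, -0.552, 0.834, 0.0]
contact_force: [1.8, -0.6, 2.0]
grip_width: 0.025
```

```bash
python3 chk.py L
```

```text
Ftool [-0.188  -1.8982 -2.0453] M [ 0.5401 -0.0646 -0.0204] [0.4952 0.0779 0.1529] 17.0833 0.02499598439222386
0.25 0.0035 [-0.06 -0.74 -1.  ]
0.35 0.0043 [-0.06 -0.22 -0.76]
0.45 0.005 [-0.06  0.27 -0.47]
0.45 0.006 [-0.06  0.23 -0.38]
0.45 0.008 [-0.06  0.14 -0.2 ]
0.45 0.012 [-0.06 -0.03  0.16]
0.45 0.018 [-0.06 -0.29  0.7 ]
0.45 0.022 [-0.06 -0.47  1.06]
```

Call:
drive_tool(
  plan=[
    {"delta_pos": [0,-0.04,0.1],"spin": 0,"hand": -0.7},
    {"delta_pos": [0,-0.09,0.2],"spin": 0,"hand": -0.7},
    {"delta_pos": [0,-0.13,0.3],"spin": 0,"hand": -0.7},
    {"delta_pos": [0,-0.17,0.4],"spin": 0,"hand": -0.7},
    {"delta_pos": [0,-0.22,0.5],"spin": 0,"hand": -0.7},
    {"delta_pos": [0,-0.22,0.5],"spin": 0,"hand": -0.7},
  ],
)

```text
time: 17.68
tcp_pos: [0.4972, 0.0771, 0.1481]
ee_rot: [-0.0, -0.552, 0.834, 0.0]
contact_force: [-1.3, -0.6, 7.3]
grip_width: 0.025
```

```bash
python3 chk.py M
```

```text
Ftool [ 1.0117  0.9497 -7.3133] M [0.2041 0.0962 0.041 ] [0.4972 0.0771 0.1481] 17.6833 0.025042418538772114
0.25 0.0035 [-0.05 -0.52 -1.48]
0.35 0.0043 [-0.05  0.   -1.23]
0.45 0.005 [-0.05  0.49 -0.95]
0.45 0.006 [-0.05  0.45 -0.86]
0.45 0.008 [-0.05  0.36 -0.68]
0.45 0.012 [-0.05  0.19 -0.32]
0.45 0.018 [-0.05 -0.07  0.22]
0.45 0.022 [-0.05 -0.25  0.58]
```

View pics/M2.png

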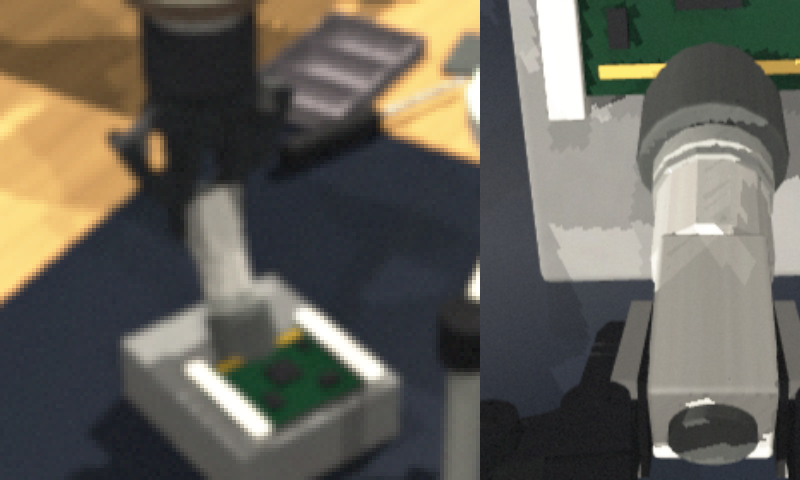

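Call:
drive_tool(
  plan=[
    {"delta_pos": [0,-0.04,0.1],"spin": 0,"hand": -0.7},
    {"delta_pos": [0,-0.09,0.2],"spin": 0,"hand": -0.7},
    {"delta_pos": [0,-0.13,0.3],"spin": 0,"hand": -0.7},
    {"delta_pos": [0,-0.17,0.4],"spin": 0,"hand": -0.7},
    {"delta_pos": [0,-0.17,0.4],"spin": 0,"hand": -0.7},
  ],
)

```text
time: 18.2
tcp_pos: [0.4982, 0.0769, 0.1467]
ee_rot: [0.0, -0.552, 0.834, 0.0]
contact_force: [-25.4, 3.1, 46.8]
grip_width: 0.025
```

```bash
python3 chk.py N
```

```text
Ftool [  7.0132  24.5744 -46.7863] M [-3.4361  1.2247  0.152 ] [0.4982 0.0769 0.1467] 18.2 0.024957130174151222
0.25 0.0035 [-0.03 -0.42 -1.62]
0.35 0.0043 [-0.03  0.1  -1.37]
0.45 0.005 [-0.03  0.59 -1.09]
0.45 0.006 [-0.03  0.55 -1.  ]
0.45 0.008 [-0.03  0.46 -0.82]
0.45 0.012 [-0.03  0.29 -0.46]
0.45 0.018 [-0.03  0.02  0.08]
0.45 0.022 [-0.03 -0.15  0.44]
```

It has hit the stop: the axial force is about 53 N. I'll back the command off by about 2 mm so the push is 10–20 N.

Call:
drive_tool(
  plan=[
    {"delta_pos": [0.03,0.08,-0.17],"spin": 0,"hand": -0.7},
    {"delta_pos": [0.03,0.08,-0.17],"spin": 0,"hand": -0.7},
  ],
)

```text
time: 18.47
tcp_pos: [0.4977, 0.0768, 0.1469]
ee_rot: [0.0, -0.552, 0.834, 0.0]
contact_force: [-9.0, 4.3, 22.3]
grip_width: 0.0251
```

```bash
python3 chk.py O
python3 - <<'E'
import cv2
im=cv2.imread("pics/O_wrist.png");cv2.imwrite("pics/O3.png",cv2.resize(im[90:370,170:390],(600,600),interpolation=2))
E
```

```text
Ftool [ -0.41     9.9757 -22.3043] M [-1.1416  0.0128 -0.0129] [0.4977 0.0768 0.1469] 18.4667 0.025070473295115372
0.25 0.0035 [-0.06 -0.46 -1.6 ]
0.35 0.0043 [-0.06  0.06 -1.35]
0.45 0.005 [-0.06  0.55 -1.07]
0.45 0.006 [-0.06  0.51 -0.98]
0.45 0.008 [-0.06  0.42 -0.8 ]
0.45 0.012 [-0.06  0.25 -0.44]
0.45 0.018 [-0.06 -0.01  0.1 ]
0.45 0.022 [-0.06 -0.19  0.46]
```

View pics/O2.png

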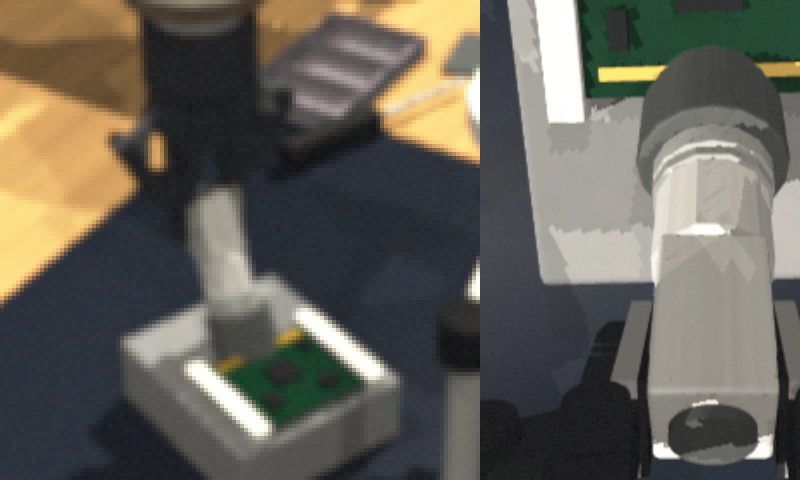

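View pics/O3.png

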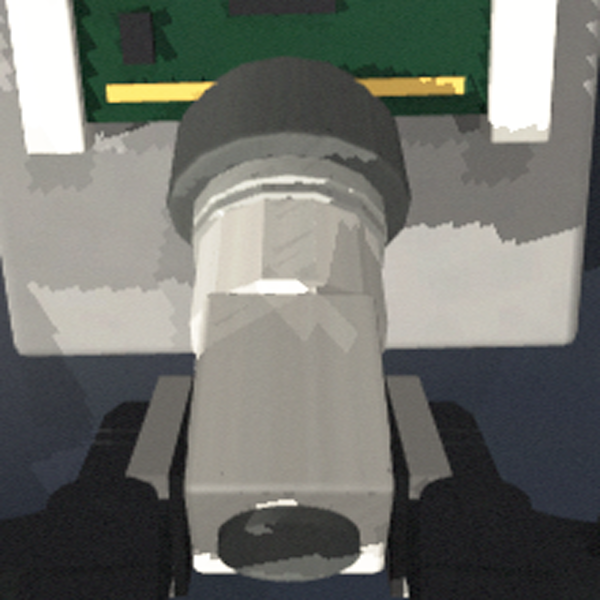

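Run:
```python
import cv2,numpy as np
def f(n): 
    im=cv2.imread(f"pics/{n}"); return cv2.resize(im[130:190,225:325],None,fx=4,fy=4,interpolation=cv2.INTER_CUBIC)
def g(n,r): 
    im=cv2.imread(f"pics/{n}"); return cv2.resize(im[r[0]:r[0]+60,225:325],None,fx=4,fy=4,interpolation=cv2.INTER_CUBIC)
cv2.imwrite("pics/cmp.png",np.vstack([np.hstack([g("I_wrist.png",(175,)),g("K_wrist.png",(135,))]),np.hstack([g("L_wrist.png",(140,)),g("O_wrist.png",(145,))])]))
```

```text
(no output)
```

View pics/cmp.png

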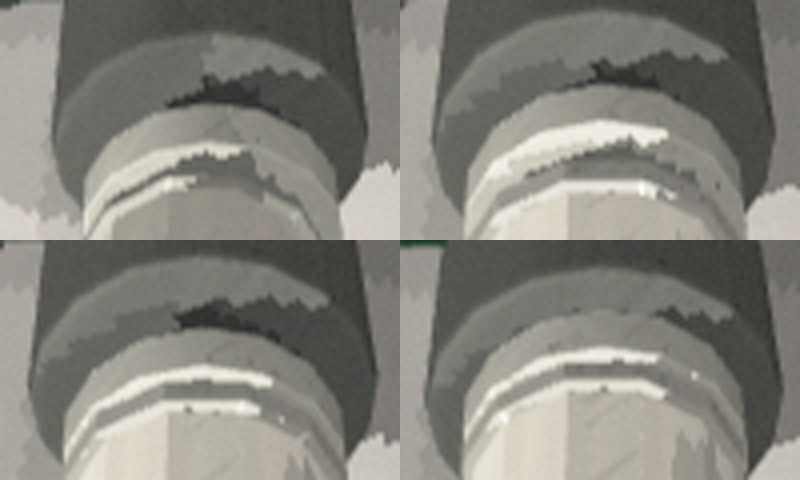

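The comparison shows that in O (bottom right) the gap between the dark socket rim and the sleeve has shrunk from 75 to 42 px. What's left is about the bare socket face, so the sleeve is home. I'll ease the push to 15–18 N and hold.

Call:
drive_tool(
  plan=[
    {"delta_pos": [0,0.02,-0.05],"spin": 0,"hand": -0.7},
    {"delta_pos": [0,0.02,-0.05],"spin": 0,"hand": -0.7},
    {"delta_pos": [0,0.02,-0.05],"spin": 0,"hand": -0.7},
    {"delta_pos": [0,0.02,-0.05],"spin": 0,"hand": -0.7},
    {"delta_pos": [0,0.02,-0.05],"spin": 0,"hand": -0.7},
    {"delta_pos": [0,0.02,-0.05],"spin": 0,"hand": -0.7},
  ],
)

```text
time: 19.07
tcp_pos: [0.4977, 0.0769, 0.1471]
ee_rot: [0.0, -0.552, 0.834, 0.0]
contact_force: [-5.1, 2.0, 14.6]
grip_width: 0.0256
```

```bash
python3 chk.py P
python3 - <<'E'
from path import *
im=bot.grab_frame("top"); cv2.imwrite("pics/P_top.png",im)
for n,z in [("bottle_mid",.04),("adapter_mid",.019),("spool",0),("lamp_head",.221)]:
    for c in ["scene","top"]:
        r=bot.landmark_of(c,n); print(n,c,[ (np.round(x["position"],1),round(x["score"],2),atz(c,x["position"],z)) for x in r[:1]])
im=cv2.imread("pics/P_wrist.png"); cv2.imwrite("pics/P3.png",cv2.resize(im[90:370,170:390],(600,600),interpolation=2))
E
```

```text
Ftool [  0.0977   5.4727 -14.6168] M [-0.5755 -0.0496 -0.0526] [0.4977 0.0769 0.1471] 19.0667 0.02561679888693533
0.25 0.0035 [-0.06 -0.47 -1.58]
0.35 0.0043 [-0.06  0.06 -1.34]
0.45 0.005 [-0.06  0.55 -1.06]
0.45 0.006 [-0.06  0.5  -0.97]
0.45 0.008 [-0.06  0.42 -0.79]
0.45 0.012 [-0.06  0.24 -0.42]
0.45 0.018 [-0.06 -0.02  0.12]
0.45 0.022 [-0.06 -0.19  0.48]
bottle_mid scene [(array([176.1, 329.6]), 0.94, array([ 0.5082, -0.3213,  0.04  ]))]
bottle_mid top [(array([408.5, 241.8]), 0.64, array([ 0.496 , -0.3137,  0.04  ]))]
adapter_mid scene [(array([226.4, 336.4]), 0.52, array([ 0.6022, -0.2644,  0.019 ]))]
adapter_mid top [(array([391.1, 205. ]), 0.59, array([ 0.6092, -0.2665,  0.019 ]))]
spool scene []
spool top [(array([170.2, 212.7]), 0.84, array([0.5769, 0.4296, 0.    ]))]
lamp_head scene [(array([362.4, 176.8]), 0.68, array([0.6985, 0.1991, 0.221 ]))]
lamp_head top [(array([234.6, 163.3]), 0.95, array([0.6976, 0.1954, 0.221 ]))]
```

View pics/P3.png

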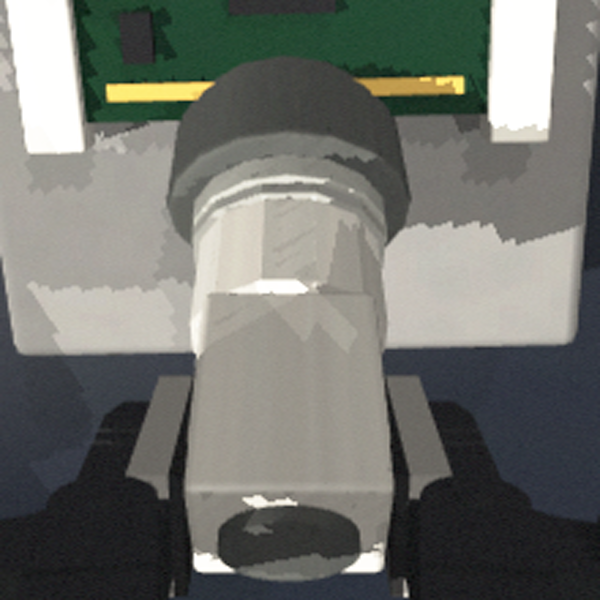

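View pics/P_scene.png

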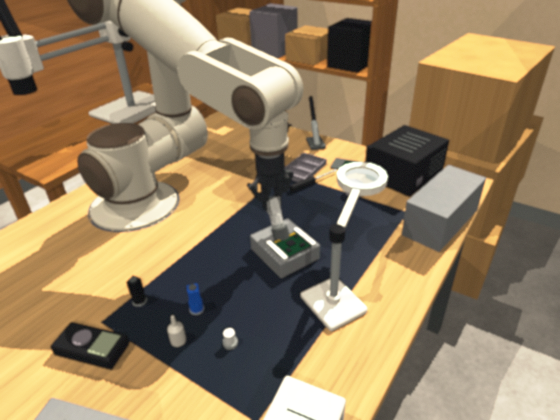

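Everything checks out: sleeve home, axial push about 17 N, lamp about 0.22 m clear and bystanders in place. Handing in.

Run:
```python
from bench import bot
print(bot.close_job())
s=bot.state(); print(s["time"],s["contact_force"],s["grip_width"],s["tcp_pos"])
```

```text
the job is handed in; nothing more can be done
None
the job is handed in; nothing more can be done
```

The job is handed in, with the load pressed fully home on the nipple and the gripper still holding it. It took about 19 s of the 56 s. No verdict was reported.

**What I did**
- **Magnifier:** I swung it by its handle about 0.9 rad to the robot's left.
- **Load:** I picked the metal piece, leaving the black and blue look-alikes alone. The interface cannot tilt the tool, so I set the mouth over the nipple tip with a light grip and swung the gripper sideways. That pivoted the load in the pads to the nipple's 0.45 rad lean.
- **Press:** I raised the grip to 60 N and pushed along the nipple's axis to the stop.

**Last checks**
- **Push:** about 17 N along the axis, with little side force. The fingers stood at 25.6 mm on the load.
- **Sleeve:** the wrist picture shows the gap under it closed, so it is home to within about 1 mm. That is read from the picture; I had no direct reading of the sleeve joint.
- **Squareness:** the gripper sat within about 1 mm of the fitted nipple axis. I did not measure the load's tilt separately.
- **Magnifier:** its head is about 0.22 m from the nipple's tip, seen from above.
- **Bystanders:** all still standing within a few mm of where they started. The scene camera missed the spool in the final check, but the top camera saw it in place.

**What went off plan**
- **Overshoot:** the first push into the stop briefly reached about 53 N at the wrist, over the 20 N said to do no harm. I backed it off straight away.
- **Tip position:** the fixed cameras and the wrist camera disagreed on the nipple tip by 7–10 mm. I used the wrist fit, and the insertion agreed with it.

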